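# Turn the oil flask spout up and lay it in its cradle

## Task

The steel oil flask lies on the chopping board with its spout turned sideways or down. Roll it along the board, pressing only gently on it with the fingers, until the spout points straight up; do not lift it, tip it on end or let it off the board before that, or it will drip. Then lift it across level, spout still up, and lay it gently along the wooden cradle, centred on both saddles with the spout straight up, and leave the things around undisturbed.

Things in the scene. Friction and masses are not known exactly. Their poses are not given: they have to be found in the camera images.
- flask: steel oil flask lying on the board: cylinder 58 mm across (radius 29), 110 mm long, narrower neck at one end (spans -55 to +82 mm along x). Origin on the axis, mid-body, 29 mm above what it lies on; x along the axis, +x to the neck; y and z turn as it rolls but do not show the spout. 0.3 to 0.5 kg, centre of mass within 5 mm of origin. Rolls easily; left alone it stays at any roll angle.
- spout (a point): tip of the short steel spout (11 mm thick) on the black collar on the flask's neck, 72 mm from the flask's origin along its x, 27 mm out from its axis (so it never touches the board). Its z axis points out of the spout, square to the flask's axis. The collar is screwed tight at an angle that differs each time and cannot turn on the flask. At the start it points sideways or down.
- board: the chopping board under the flask (a second, like it, lies farther left), fixed flat: 250 mm (x) by 360 mm (y), 21 mm high; origin at the centre of its underside. The flask lies about along its x. A fingertip pressed on the flask's top with 5 to 12 N and drawn sideways rolls it without slip, the flask going half as far as the tip: about 0.7 rad a stroke before the tip runs off the top.
- cradle: wooden cradle, fixed: slab 104 mm (x) by 70 mm (y), 8 mm thick, with two V saddles (90 degrees), each 14 mm thick and 38 mm high, centred 38 mm either side of the middle along x; 62 mm clear between them for fingers. Origin at the centre of its underside. The seated flask lies along x, either way round, its axis 50 mm above the worktop.
- lemon: lemon, 71x53x51 mm, lying on the worktop in front of the cradle; bystander, origin at its underside
- jam_jar: glass jam jar, 66 mm across, 100 mm high, behind the cradle; bystander, origin at the centre of its underside
- salt_jar: small spice jar, 43 mm across, 100 mm high, behind the gap between board and cradle; bystander, origin at the centre of its underside
- pepper_grinder: wooden pepper mill, 58 mm across, 140 mm high, behind the board; bystander, origin at the centre of its underside
- wooden_spoon: wooden spoon, 300 mm long, 14 mm high, flat on another chopping board at the left; bystander, origin at the centre of its underside
- kitchen_timer: round kitchen timer, 73 mm across, 56 mm high, right of the cradle; bystander, origin at the centre of its underside

How it is judged:
By the outcome, as a careful person would: the job done as asked, in the order asked, and still so for the second after the job is handed in, with the robot touching nothing.
It also fails if it takes over 72 s, if anything falls off the work surface, if the arm or the gripper's body presses on something with over 40 N, if the wrist force passes 120 N, or if a joint passes its speed limit or range.

## Robot

A 7-joint arm with a two-finger parallel gripper is mounted at the origin on a cart in front of the work surface, level with it; the furniture and walls round the work are solid. World frame = base frame: x ahead of the robot, y to its left, z up, the work surface at z = 0. Lengths are in mm, angles in rad, forces in N, time in s.
With the tool pointing down it reaches from about 400 to 875 mm from the base axis. Payload 4.4 kg.
Tool frame: the origin (TCP) lies at the very end of the fingers, on their centre line; the grasp point (between the pads) lies 19 mm behind it; z points along the fingers, y is the line along which they close (so a half turn about z gives the same grasp; the last joint's range is limited). The gripper opens to 85 mm and grips with 20 to 120 N. Pads are 22 mm wide; open, the fingers measure 114 mm over their backs; the gripper's body (76 mm by 85 mm) begins 54 mm behind the grasp point. The pads swing forward as they close: fully open they stand 13 mm farther back than shut.
Start: joints at [1.156, 0.628, 0.038, 1.517, -0.027, 0.996, -0.02], TCP at [222.18, -610.864, 195.613] pointing down, gripper open.
Joint ranges: [-3.06, 3.06], [-0.37, 2.12], [-1.25, 1.32], [0.18, 2.47], [-1.1, 4.24], [0.23, 1.98], [-2.94, 2.94]. Speed limits (rad/s): [2.57, 2.57, 3.14, 3.14, 3.14, 3.14, 3.14].

## Interface

Orientations are given as [roll, pitch, yaw] about the fixed x, y, z axes, in that order (R = Rz(yaw) Ry(pitch) Rx(roll)).
In Python, from cell import read_state, get_image, camera_info, finish_job gives the robot as it stands.
- The arm moves only by the tool play_rows, never from a script. Its argument "deltas" is one flat list of numbers, 7 for each row, row after row: the shift along the tool's x, y, z in mm, then the turn, a rotation vector about the tool's x, y, z in rad, then the opening, from 0 (shut) to 1 (fully open). In form: [dx, dy, dz, ax, ay, az, grip, dx, dy, dz, ax, ay, az, grip, ...]. A call has 1 to 10 rows; each row is the pose to reach, as a shift and turn from the pose commanded when the call began, along the tool's axes at that moment; what a row does not reach only later rows make up. A row lasts 1/8 s, in which the tool goes at most 62.5 mm and 10.7 degrees, less where a joint would pass 70% of its speed; a pose out of reach is approached as far as the arm can. A call with a gripper value outside its range is refused whole. The fingers move at their own pace and stop on an object; the grip force is fixed at half the most. Time passes only in rows, so rows that repeat a pose let the fingers close. It gives the time, the measured TCP pose, the force, the opening and the grip force at its end, in the units of the state.
- read_state(): the state, without advancing time (a new reading comes with each control period).
- get_image(name): name is "scene" or "side" or "wrist"; returns the picture (480x640x3 uint8, red, green, blue); there is no depth.
- camera_info(name): a dict with "fx", "fy", "cx", "cy" (pixels), "T" (4x4, takes a point from camera to world coordinates). Camera axes: x right, y down, z forward; pixel columns grow to the right and rows downward; lengths in mm; the calibration is good to about 2 mm. A picture is of the moment at which its call begins: read the wrist's pose just before it. camera_info takes no time and is no camera call; for the wrist camera it gives the pose at the moment of the call.
- finish_job(): hands the job in; it is judged then, once.
The state is a dict: "clock": time; "qpos": joint angles; "qd": joint speeds; "tau": joint torques, N m; "eef_pos": TCP position; "tool_rot": TCP orientation; "force": force on the tool from outside, world axes, zero at the start; "torque": the same for the moment, N m; "width": finger opening in mm; "gripper_force": force on a finger pad.
Only numpy, scipy, OpenCV 4.12 (cv2) and the standard library are available. Lean on these libraries where they do the work, as an engineer would, in place of code of your own. Each camera call takes 0.05 s, during which the arm holds its last target. There are 200 camera calls.

## Working session

There is one attempt and no reset: what is moved stays moved. The work goes in short steps, Python scripts to look and compute and a tool call to move; the robot and the scene stay as the last step left them, time stands still between calls to the robot, and variables do not carry over. Pictures are saved under pics/ and viewed, at most 10 in all, crops included, and the job is handed in when it is done.

Besides the shell and the picture viewer there is one more tool, called after ">>>" in YAML: its name, and indented under it one key for each argument. play_rows: Moves the arm, as the interface text tells. Its arguments: {"type":"object","properties":{"deltas":{"type":"array"}},"required":["deltas"]}

```bash
mkdir -p pics
cat > h.py <<'E'
from cell import *
import numpy as np, cv2
from scipy.spatial.transform import Rotation as R
def snap(n,f,crop=None,s=1):
    im=get_image(n)[:,:,::-1]
    if crop: a,b,c,d=crop; im=im[b:d,a:c]
    if s!=1: im=cv2.resize(im,None,fx=s,fy=s,interpolation=cv2.INTER_CUBIC)
    cv2.imwrite('pics/'+f,im)
def px(n,u,v,z):
    c=camera_info(n);T=np.array(c['T']);d=T[:3,:3]@[(u-c['cx'])/c['fx'],(v-c['cy'])/c['fy'],1];o=T[:3,3]
    return o+d*(z-o[2])/d[2]
def proj(n,p):
    c=camera_info(n);T=np.array(c['T']);q=T[:3,:3].T@(np.array(p)-T[:3,3]);return c['fx']*q[0]/q[2]+c['cx'],c['fy']*q[1]/q[2]+c['cy']
def totool(dw):
    s=read_state();return R.from_euler('xyz',s['tool_rot']).inv().apply(dw)
E
python3 - <<'E'
from h import *
a=get_image('scene');b=get_image('side')
cv2.imwrite('pics/a.png',a[:,:,::-1]);cv2.imwrite('pics/b.png',b[:,:,::-1])
s=read_state();print(s)
for n in('scene','side','wrist'):print(n,camera_info(n))
E
```

```text
{'clock': 0.1, 'qpos': array([ 1.15620079,  0.62924726,  0.03841939,  1.51827221, -0.0269824 ,
        0.9962822 , -0.0199725 ]), 'qd': array([ 0.00029435, -0.00297787,  0.00091819, -0.001543  ,  0.00139396,
       -0.0021986 ,  0.00052049]), 'tau': array([ 3.34013777e-03, -5.64527929e+01,  1.23055849e+00, -1.93971634e+01,
        1.12292968e-02,  5.48025899e-03,  1.71689010e-05]), 'eef_pos': array([ 221.97463096, -610.26733256,  194.78341278]), 'tool_rot': array([-3.13990094e+00,  1.64627368e-05,  3.48853056e-01]), 'force': array([ 0.30070345, -0.45519852,  0.13394122]), 'torque': array([ 0.03033173,  0.0415323 , -0.01629862]), 'gripper_force': 0.0, 'width': 85.04751058669186}
scene {'fx': 613.4504070622969, 'fy': 613.4504070622969, 'cx': 317.47597825143544, 'cy': 246.33913297812626, 'T': array([[ 4.37744786e-01, -4.82335768e-01,  7.58769866e-01,
        -8.71845446e+02],
       [-8.99010144e-01, -2.22929115e-01,  3.76939478e-01,
        -7.50862124e+02],
       [-1.26594977e-02, -8.47145098e-01, -5.31210806e-01,
         1.05963381e+03],
       [ 0.00000000e+00,  0.00000000e+00,  0
[... 252 characters left out ...]
8.32744989e-01,  4.02713854e-01, -3.79943857e-01,
         4.79460233e+02],
       [ 1.33508297e-02, -6.71438743e-01, -7.40939788e-01,
         1.09543792e+03],
       [ 0.00000000e+00,  0.00000000e+00,  0.00000000e+00,
         1.00000000e+00]])}
wrist {'fx': 337.5251859933664, 'fy': 337.5251859933664, 'cx': 316.470339614771, 'cy': 236.5173641439824, 'T': array([[ 3.42499527e-01, -9.04208380e-01, -2.55149523e-01,
         2.85922474e+02],
       [-9.39516409e-01, -3.30126844e-01, -9.12424490e-02,
        -5.87806971e+02],
       [-1.72951972e-03,  2.70967659e-01, -9.62586898e-01,
         3.72458257e+02],
       [ 0.00000000e+00,  0.00000000e+00,  0.00000000e+00,
         1.00000000e+00]])}
```

View pics/a.png

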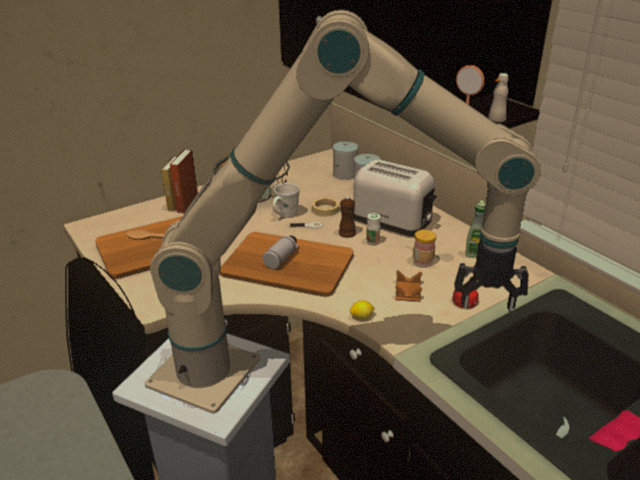

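View pics/b.png

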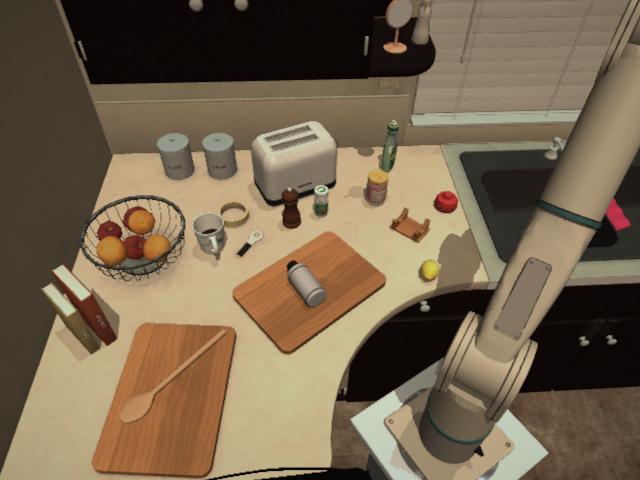

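The scene view shows the flask at (280,252), the cradle at (408,287) and the lemon at (362,310). In the side view the flask is at (307,284), with its neck end at (292,266), and the cradle is at (411,225). I'll enlarge these next.

Run:
```python
from h import *
a=cv2.imread('pics/a.png');b=cv2.imread('pics/b.png')
def c(im,x,y,w,h,s):return cv2.resize(im[y:y+h,x:x+w],None,fx=s,fy=s,interpolation=cv2.INTER_CUBIC)
top=np.hstack([c(a,250,225,66,50,6),c(b,270,250,66,50,6)])
bot=np.hstack([c(a,380,260,66,50,6),c(b,380,200,66,50,6)])
cv2.imwrite('pics/c.png',np.vstack([top,bot]))
print(px('scene',280,252,50),px('side',307,284,50))
print(px('scene',408,287,30),px('side',411,225,30))
for u,v in((235,293),(289,348),(385,278),(330,234)):print('board',px('side',u,v,21))
for u,v in((430,276),(376,200),(321,212),(291,225),(446,208)):print('by',px('side',u,v,10))
```

```text
[492.91005334  55.34322805  50.        ] [490.12254233  54.08259191  50.        ]
[ 511.05796203 -349.82749383   30.        ] [ 520.87563004 -336.45752333   30.        ]
board [588.37831399 219.8425762   21.        ]
board [366.73766633 185.34376394  21.        ]
board [ 409.4694605  -149.04569154   21.        ]
board [ 629.45536971 -115.63368709   21.        ]
by [ 352.46448388 -265.75535902   10.        ]
by [ 681.60636279 -330.61764159   10.        ]
by [ 731.43167731 -151.42681988   10.        ]
by [733.73085816 -42.98849111  10.        ]
by [ 531.55678877 -494.84252275   10.        ]
```

View pics/c.png

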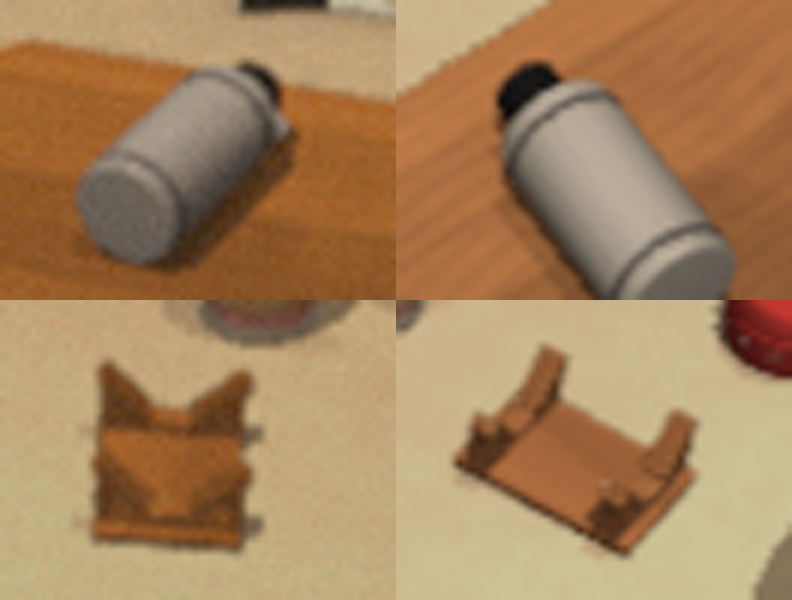

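The flask's neck points away from the robot. Its spout shows as a light patch on the right (-y) side at scene (298,246). The cradle slab's corners are visible in both views.

Run:
```python
from h import *
for n,l in(('scene',((271.7,260.3),(293,238.3))),('side',((318,297.5),(292,265)))):
    P=[px(n,u,v,50) for u,v in l];d=P[1]-P[0];print(n,P,np.hypot(*d[:2]),np.arctan2(d[1],d[0]))
A=[px('side',*p,4) for p in((389.8,227.2),(418.7,242.2),(429.5,229.2))];B=[px('scene',*p,2) for p in((395.8,300),(420,301.3))]
for p in A+B:print(p)
ax=A[1]-A[0]
print(np.hypot(*(A[1]-A[0])[:2]),np.hypot(*(A[2]-A[1])[:2]),np.hypot(*(B[1]-B[0])[:2]),np.arctan2(*(A[0]-A[1])[1::-1]))
P=px('scene',282.3,249.3,50);
for yaw in(.1,.15,.2):
 x=np.array([np.cos(yaw),np.sin(yaw),0]);y=np.array([-np.sin(yaw),np.cos(yaw),0]);c=np.array([px('side',292,265,50)-82*x])[0]
 for ph in(-70,-90,-110,-130,-150):
  q=c+72*x+27*(np.cos(np.radians(ph))*np.array([0,0,1])+np.sin(np.radians(ph))*y);print(yaw,ph,c.round(),np.round(proj('scene',q),1))
```

```text
scene [array([441.99967193,  55.58518529,  50.        ]), array([580.85247245,  56.93656146,  50.        ])] 138.85937645325123 0.009732130038904035
side [array([437.57145336,  53.83645246,  50.        ]), array([567.51942833,  53.34523705,  50.        ])] 129.9489033898323 -0.00378007481796735
[ 566.45588716 -295.35037288    4.        ]
[ 470.71320375 -328.65175113    4.        ]
[ 493.65559743 -392.31743885    4.        ]
[ 474.25453486 -328.01202012    2.        ]
[ 497.38880493 -391.99327491    2.        ]
101.36884738672187 67.67328291258366 68.03525127669731 0.33473288045667926
0.1 -70 [486.  45.  50.] [298.2 241. ]
0.1 -90 [486.  45.  50.] [298.8 243.6]
0.1 -110 [486.  45.  50.] [298.4 246. ]
0.1 -130 [486.  45.  50.] [297.1 248. ]
0.1 -150 [486.  45.  50.] [295.1 249.2]
0.15 -70 [486.  41.  50.] [298.5 240.8]
0.15 -90 [486.  41.  50.] [299.1 243.4]
0.15 -110 [486.  41.  50.] [298.7 245.8]
0.15 -130 [486.  41.  50.] [297.4 247.8]
0.15 -150 [486.  41.  50.] [295.3 249.1]
0.2 -70 [487.  37.  50.] [298.8 240.6]
0.2 -90 [487.  37.  50.] [299.4 243.2]
0.2 -110 [487.  37.  50.] [299.  245.7]
0.2 -130 [487.  37.  50.] [297.6 247.7]
0.2 -150 [487.  37.  50.] [295.5 249. ]
```

>>> play_rows:
  deltas: [292,-193,-135,0,0,0.349,0,292,-193,-135,0,0,0.349,0,292,-193,-135,0,0,0.349,0,292,-193,-135,0,0,0.349,0,292,-193,-135,0,0,0.349,0,292,-193,-135,0,0,0.349,0,489,-530,-65,0,0,0.349,0,489,-530,-65,0,0,0.349,0,489,-530,-65,0,0,0.349,0,489,-530,-65,0,0,0.349,0]

```text
clock: 1.35
eef_pos: [474.6, -85.8, 286.1]
tool_rot: [3.142, -0.0, -0.0]
force: [1.0, -1.2, 0.7]
width: 0.3
gripper_force: 0.0
```

>>> play_rows:
  deltas: [25,-126,70,0,0,0,0,25,-126,70,0,0,0,0,25,-126,70,0,0,0,0,25,-126,70,0,0,0,0]

```text
clock: 1.85
eef_pos: [498.9, 39.9, 215.4]
tool_rot: [-3.141, 0.003, 0.003]
force: [-0.4, -0.3, 0.8]
width: 0.1
gripper_force: 0.0
```

Run:
```python
from h import *
s=read_state();print(s['eef_pos'],s['tool_rot'],s['force']);c=camera_info('wrist');np.save('cw.npy',np.array(c['T']));print(c['T'])
snap('wrist','d.png');snap('wrist','d2.png')
for p in((493,54,50),(565,54,50),(565,27,50),(565,30,40)):print(proj('wrist',p))
```

```text
[498.91313059  39.8595596  215.44244907] [-3.14142524e+00  2.57107970e-03  3.41998733e-03] [-0.38760933 -0.28488481  0.81122526]
[[ 4.21004921e-03 -9.61887221e-01 -2.73414062e-01  5.67345876e+02]
 [-9.99991136e-01 -4.06461735e-03 -1.09836490e-03  3.93741679e+01]
 [-5.48203800e-05  2.73416263e-01 -9.61895807e-01  3.92934840e+02]
 [ 0.00000000e+00  0.00000000e+00  0.00000000e+00  1.00000000e+00]]
(np.float64(299.27707433023625), np.float64(215.96022848833599))
(np.float64(298.22992437720325), np.float64(144.3294922753791))
(np.float64(325.6647332657549), np.float64(144.31483381567966))
(np.float64(322.4334188737575), np.float64(144.23673756422122))
```

View pics/d.png

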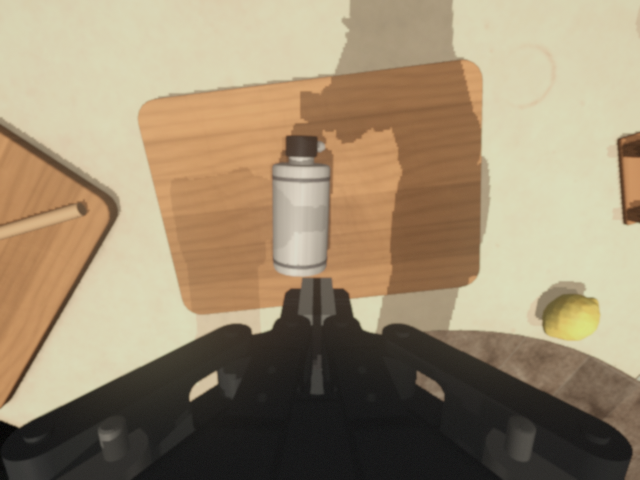

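The wrist view shows the flask body at rows 164–274, centred at column 301. The collar is at (301,146) and the spout tip at (324,146), so it is on the -y side, roughly 115° from up. The flask origin comes out near (490,52) with yaw about 0.

>>> play_rows:
  deltas: [-6,0,60,0,0,0,0,-6,0,110,0,0,0,0,-6,0,131,0,0,0,0,-6,0,132,0,0,0,0]

```text
clock: 2.45
eef_pos: [493.0, 36.3, 83.9]
tool_rot: [3.14, 0.002, -0.003]
force: [-0.6, 0.6, -0.0]
width: 0.3
gripper_force: 0.0
```

>>> play_rows:
  deltas: [0,0,2,0,0,0,0,0,0,4,0,0,0,0,0,0,4,0,0,0,0]

```text
clock: 2.82
eef_pos: [494.3, 38.2, 81.2]
tool_rot: [-3.141, -0.001, -0.0]
force: [-0.2, 0.5, 0.5]
width: -0.3
gripper_force: 0.0
```

>>> play_rows:
  deltas: [0,-4,1,0,0,0,0,0,-4,2,0,0,0,0]

```text
clock: 3.08
eef_pos: [493.9, 42.9, 78.6]
tool_rot: [-3.141, -0.0, 0.001]
force: [0.1, -0.4, 0.0]
width: 0.2
gripper_force: 0.0
```

>>> play_rows:
  deltas: [0,0,1,0,0,0,0,0,0,1,0,0,0,0]

```text
clock: 3.32
eef_pos: [493.6, 42.3, 77.4]
tool_rot: [3.142, 0.0, -0.0]
force: [0.2, -0.9, -0.5]
width: -0.1
gripper_force: 0.0
```

>>> play_rows:
  deltas: [0,0,1,0,0,0,0,0,0,1,0,0,0,0]

```text
clock: 3.58
eef_pos: [493.7, 42.2, 76.4]
tool_rot: [3.142, 0.0, -0.0]
force: [-0.5, -0.7, 0.0]
width: 0.0
gripper_force: 0.0
```

>>> play_rows:
  deltas: [0,0,1,0,0,0,0,0,0,1,0,0,0,0]

```text
clock: 3.82
eef_pos: [493.7, 42.3, 75.4]
tool_rot: [3.142, 0.0, -0.0]
force: [-0.0, 0.5, -0.9]
width: -0.5
gripper_force: 0.0
```

>>> play_rows:
  deltas: [0,0,1,0,0,0,0,0,0,1,0,0,0,0]

```text
clock: 4.08
eef_pos: [493.7, 42.3, 74.4]
tool_rot: [3.142, 0.0, -0.0]
force: [0.1, 0.4, -0.3]
width: -0.0
gripper_force: 0.0
```

Run:
```python
from h import *
w=get_image('wrist')[:,:,::-1];s=get_image('side')[:,:,::-1];c=get_image('scene')[:,:,::-1]
f=lambda im,x,y,w,h:cv2.resize(im[y:y+h,x:x+w],(400,300),interpolation=cv2.INTER_CUBIC)
cv2.imwrite('pics/e.png',np.vstack([np.hstack([cv2.resize(w,(400,300)),f(s,260,240,80,60)]),np.hstack([f(c,240,215,80,60),f(w,200,60,200,150)])]))
print(camera_info('wrist')['T'])
```

```text
[[ 5.55764818e-04 -9.62608627e-01 -2.70895410e-01  5.61719358e+02]
 [-9.99999840e-01 -5.06912353e-04 -2.50305184e-04  4.15824395e+01]
 [ 1.03625700e-04  2.70895506e-01 -9.62608754e-01  2.52171251e+02]
 [ 0.00000000e+00  0.00000000e+00  0.00000000e+00  1.00000000e+00]]
```

View pics/e.png

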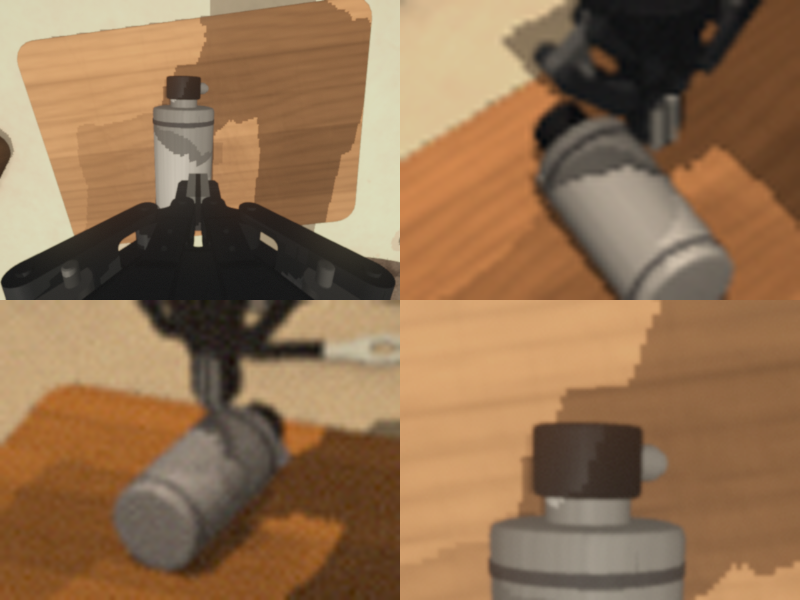

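The flask hasn't moved. The tip (197,178 in the inset) is about 12 mm right of the axis, and I put the axis at y≈54.5. I'll lift, recentre and press again.

>>> play_rows:
  deltas: [-2,0,-8,0,0,0,0,-2,-6,-8,0,0,0,0,-2,-6,-5,0,0,0,0,-2,-6,-4,0,0,0,0]

```text
clock: 4.72
eef_pos: [491.5, 48.4, 78.2]
tool_rot: [3.141, 0.0, 0.0]
force: [0.4, 0.4, -0.2]
width: 0.0
gripper_force: 0.0
```

>>> play_rows:
  deltas: [0,0,1,0,0,0,0,0,0,1,0,0,0,0]

```text
clock: 4.97
eef_pos: [491.6, 48.2, 77.3]
tool_rot: [3.142, 0.0, -0.0]
force: [-0.3, 0.9, 0.5]
width: 0.1
gripper_force: 0.0
```

>>> play_rows:
  deltas: [0,0,1,0,0,0,0,0,0,1,0,0,0,0]

```text
clock: 5.22
eef_pos: [491.7, 48.2, 76.4]
tool_rot: [3.142, 0.0, -0.0]
force: [-0.2, -0.0, 0.2]
width: -0.0
gripper_force: 0.0
```

>>> play_rows:
  deltas: [0,0,1,0,0,0,0,0,0,1,0,0,0,0]

```text
clock: 5.48
eef_pos: [491.7, 48.3, 75.4]
tool_rot: [-3.142, 0.0, -0.0]
force: [-0.2, -0.6, -0.4]
width: -0.0
gripper_force: 0.0
```

>>> play_rows:
  deltas: [0,0,1,0,0,0,0,0,0,1,0,0,0,0]

```text
clock: 5.72
eef_pos: [491.7, 48.3, 74.4]
tool_rot: [3.142, 0.0, -0.0]
force: [0.6, -0.9, -0.5]
width: 0.0
gripper_force: 0.0
```

```bash
cat >> h.py <<'E'
def find(show=True):
    T=np.array(camera_info('wrist')['T']);im=get_image('wrist').astype(int)
    sub=im[:260]
    d=((sub.max(2)<75)).astype(np.uint8);n,l,st,ce=cv2.connectedComponentsWithStats(d)
    out=[]
    for i in range(1,n):
        if st[i][4]>300:
            c=px('wrist',st[i][0]+st[i][2]/2,st[i][1]+st[i][3]/2,50);out.append((st[i].tolist(),c.round(1)[:2]))
    if show:
        for o in out:print(o)
    return im
E
python3 - <<'E'
from h import *
im=find();cv2.imwrite('pics/f.png',cv2.resize(im[60:360,180:420,::-1].astype(np.uint8),None,fx=2,fy=2))
E
```

```text
([278, 118, 53, 37, 1842], array([562.5,  54.4]))
```

View pics/f.png

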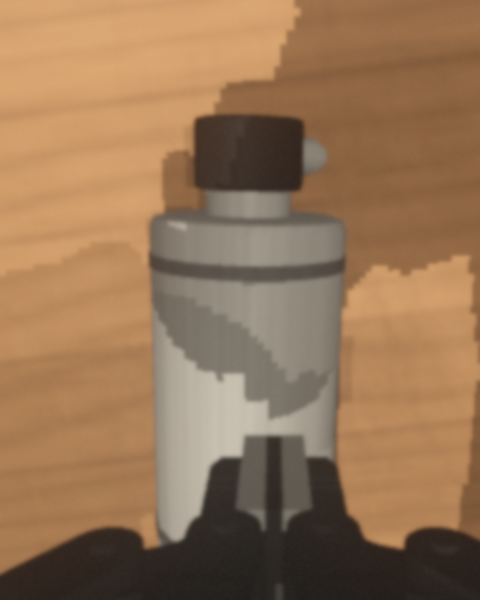

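The collar is at (305,136) full-frame, so the flask is unmoved at y=54.4. The pad tips are at (317,278), still above the body, so I'll keep pressing slowly.

>>> play_rows:
  deltas: [0,0,1,0,0,0,0,0,0,1,0,0,0,0]

```text
clock: 6.02
eef_pos: [491.7, 48.3, 73.4]
tool_rot: [3.142, 0.0, -0.0]
force: [-0.2, -0.3, -0.3]
width: 0.1
gripper_force: 0.0
```

>>> play_rows:
  deltas: [0,0,1,0,0,0,0,0,0,1,0,0,0,0]

```text
clock: 6.28
eef_pos: [491.7, 48.3, 72.4]
tool_rot: [3.142, 0.0, -0.0]
force: [-0.1, -0.2, 0.0]
width: -0.0
gripper_force: 0.0
```

>>> play_rows:
  deltas: [0,0,1,0,0,0,0,0,0,1,0,0,0,0]

```text
clock: 6.52
eef_pos: [491.6, 48.2, 71.4]
tool_rot: [3.142, 0.0, -0.0]
force: [-0.2, -0.3, -0.2]
width: -0.0
gripper_force: 0.0
```

Run:
```python
from h import *
p=read_state()['eef_pos'];print(p,[np.round(proj(n,p),1) for n in('wrist','scene','side')])
f=lambda im,x,y,w,h:cv2.resize(im[y:y+h,x:x+w,::-1],(400,300),interpolation=cv2.INTER_CUBIC)
find()
cv2.imwrite('pics/g.png',np.hstack([f(get_image('scene'),240,215,80,60),f(get_image('side'),260,240,80,60)]))
```

```text
[491.64571374  48.24419013  71.38091822] [array([315.2, 267.4]), array([281.5, 246.8]), array([308.5, 277.7])]
([277, 118, 55, 38, 1916], array([562.1,  54.3]))
```

View pics/g.png

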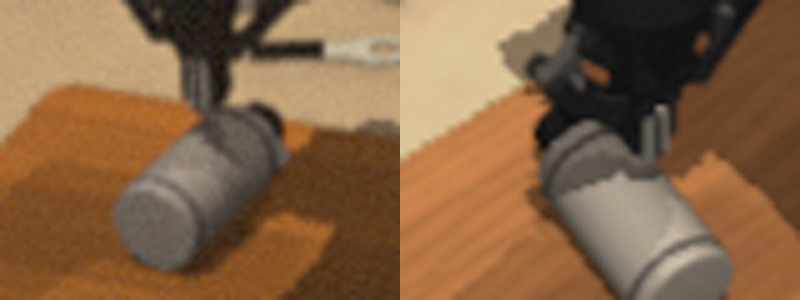

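The fingertips are at scene (280.6,236.6) and side (311,271.6), higher than where the TCP projects. I'll solve for the real tip position.

Run:
```python
from h import *
from scipy.optimize import least_squares as L
o={'wrist':(317,278),'scene':(280.6,236.6),'side':(311,271.6)}
for k in (list(o),['scene','side'],['wrist']):
    f=lambda p:np.concatenate([np.array(proj(n,p))-o[n] for n in k])
    if len(k)>1:r=L(f,[491,48,80]);print(k,r.x,r.fun)
for z in(71,80,90,100,110):print(z,[np.round(proj(n,(491.6,48.2,z)),1) for n in o])
```

```text
['wrist', 'scene', 'side'] [495.81104151  47.23264709  97.12464273] [ 0.0832943   0.44441811  1.5168012   2.37610486 -3.08794357 -1.3461718 ]
['scene', 'side'] [481.91087695  46.79207878 109.95097957] [-0.78028438  0.94541867 -0.04077719 -1.04617762]
71 [array([315.3, 267.3]), array([281.5, 246.9]), array([308.5, 277.8])]
80 [array([315.2, 273.3]), array([281.4, 244.4]), array([308.5, 275.6])]
90 [array([315.1, 280.7]), array([281.3, 241.6]), array([308.5, 273.2])]
100 [array([315.1, 288.9]), array([281.1, 238.8]), array([308.5, 270.8])]
110 [array([315. , 298.2]), array([281. , 235.9]), array([308.4, 268.3])]
```

>>> play_rows:
  deltas: [0,0,3,0,0,0,0,0,0,6,0,0,0,0,0,0,6,0,0,0,0]

```text
clock: 7.05
eef_pos: [491.5, 48.3, 65.1]
tool_rot: [3.141, 0.001, -0.0]
force: [0.2, -0.2, -0.6]
width: 0.5
gripper_force: 0.0
```

>>> play_rows:
  deltas: [0,0,2,0,0,0,0,0,0,2,0,0,0,0]

```text
clock: 7.3
eef_pos: [491.7, 48.3, 63.4]
tool_rot: [3.142, 0.0, -0.0]
force: [-0.3, -0.8, -0.5]
width: -0.2
gripper_force: 0.0
```

>>> play_rows:
  deltas: [0,0,1,0,0,0,0,0,0,2,0,0,0,0]

```text
clock: 7.55
eef_pos: [491.8, 48.3, 61.5]
tool_rot: [-3.142, -0.0, -0.0]
force: [0.4, 0.2, -0.3]
width: -0.0
gripper_force: 0.0
```

Run:
```python
from h import *
f=lambda im,x,y,w,h:cv2.resize(im[y:y+h,x:x+w,::-1],(400,300),interpolation=cv2.INTER_CUBIC)
find();print(read_state()['force'])
cv2.imwrite('pics/i.png',np.hstack([f(get_image('scene'),240,215,80,60),f(get_image('side'),260,240,80,60)]))
```

```text
([275, 117, 58, 40, 2109], array([562. ,  54.3]))
[-0.67118831  0.22057105 -0.15208436]
```

>>> play_rows:
  deltas: [0,0,2,0,0,0,0,0,0,2,0,0,0,0]

```text
clock: 7.95
eef_pos: [491.6, 48.3, 59.3]
tool_rot: [3.142, 0.0, -0.0]
force: [0.3, -0.0, 0.2]
width: -0.2
gripper_force: 0.0
```

>>> play_rows:
  deltas: [0,0,1,0,0,0,0,0,0,2,0,0,0,0]

```text
clock: 8.2
eef_pos: [491.7, 48.2, 57.4]
tool_rot: [3.142, -0.0, -0.0]
force: [0.4, 1.4, -0.3]
width: 0.2
gripper_force: 0.0
```

>>> play_rows:
  deltas: [0,0,1,0,0,0,0,0,0,1,0,0,0,0]

```text
clock: 8.45
eef_pos: [491.7, 48.2, 56.4]
tool_rot: [3.142, 0.0, -0.0]
force: [0.7, 0.1, -0.0]
width: -0.0
gripper_force: 0.0
```

>>> play_rows:
  deltas: [0,0,1,0,0,0,0,0,0,1,0,0,0,0]

```text
clock: 8.7
eef_pos: [491.7, 48.3, 55.4]
tool_rot: [3.142, 0.0, -0.0]
force: [-0.2, -0.1, -0.7]
width: -0.2
gripper_force: 0.0
```

>>> play_rows:
  deltas: [0,0,1,0,0,0,0,0,0,1,0,0,0,0]

```text
clock: 8.95
eef_pos: [491.7, 48.3, 54.4]
tool_rot: [3.142, 0.0, -0.0]
force: [-0.3, -0.2, -0.3]
width: 0.2
gripper_force: 0.0
```

>>> play_rows:
  deltas: [0,0,1,0,0,0,0,0,0,1,0,0,0,0]

```text
clock: 9.2
eef_pos: [491.7, 48.3, 53.4]
tool_rot: [3.142, 0.0, -0.0]
force: [0.9, 0.2, 0.3]
width: 0.2
gripper_force: 0.0
```

Run:
```python
from h import *
f=lambda im,x,y,w,h:cv2.resize(im[y:y+h,x:x+w,::-1],(400,300),interpolation=cv2.INTER_CUBIC)
find();print(read_state())
cv2.imwrite('pics/k.png',np.vstack([np.hstack([f(get_image('scene'),240,215,80,60),f(get_image('side'),260,240,80,60)]),np.hstack([f(get_image('wrist'),160,60,320,240),f(get_image('scene'),180,100,400,300)])]))
```

```text
([273, 115, 60, 42, 2342], array([562.4,  54.5]))
{'clock': 9.25, 'qpos': array([-0.13434258,  0.63664522, -0.02986542,  2.06979187,  0.04214789,
        0.43578405, -1.76755741]), 'qd': array([ 0.00016071, -0.00202798,  0.00045884, -0.00022226, -0.0011946 ,
       -0.00176639, -0.00012438]), 'tau': array([-2.21523524e-04, -4.71389186e+01,  3.51747070e-01, -9.72650886e+00,
        5.58390122e-03, -7.65093191e-04, -1.16321444e-04]), 'eef_pos': array([491.70424213,  48.25678163,  53.45303816]), 'tool_rot': array([ 3.14154730e+00,  6.90753897e-05, -1.87261626e-04]), 'force': array([ 0.6661508 , -0.02186153, -0.00874806]), 'torque': array([ 0.00037054, -0.03152435, -0.04382956]), 'gripper_force': 0.0, 'width': -0.10421298402768023}
```

View pics/k.png

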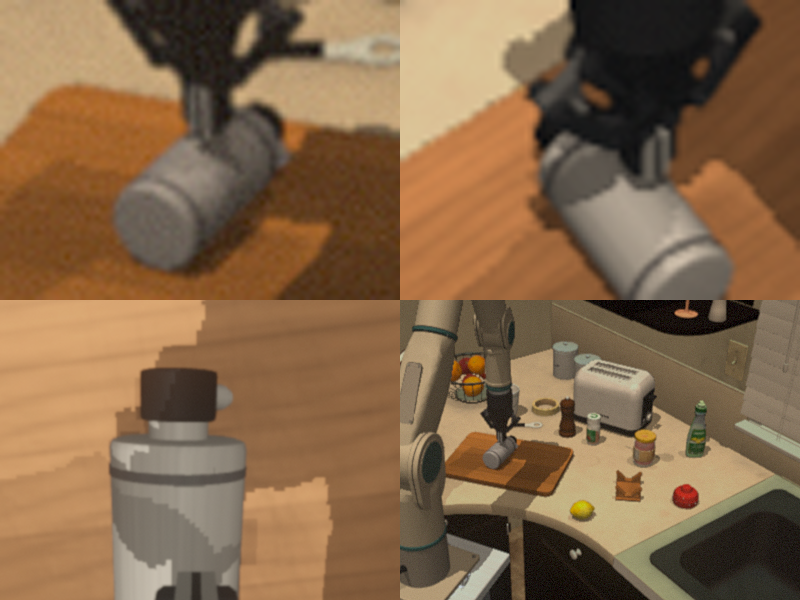

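The tip is now at scene (281,243) and nearly touching. The real finger ends therefore sit about 28 mm behind the reported TCP, and I'll allow for that from here on.

>>> play_rows:
  deltas: [0,0,1,0,0,0,0,0,0,1,0,0,0,0]

```text
clock: 9.7
eef_pos: [491.7, 48.3, 52.4]
tool_rot: [3.142, 0.0, -0.0]
force: [0.6, -0.9, 0.5]
width: 0.0
gripper_force: 0.0
```

>>> play_rows:
  deltas: [0,0,1,0,0,0,0,0,0,1,0,0,0,0]

```text
clock: 9.95
eef_pos: [491.7, 48.3, 51.4]
tool_rot: [3.142, 0.0, -0.0]
force: [0.7, 1.1, -0.2]
width: 0.1
gripper_force: 0.0
```

>>> play_rows:
  deltas: [0,0,0.5,0,0,0,0,0,0,1,0,0,0,0]

```text
clock: 10.2
eef_pos: [491.8, 48.3, 50.5]
tool_rot: [3.142, -0.0, -0.0]
force: [0.2, -0.4, -0.1]
width: 0.6
gripper_force: 0.0
```

>>> play_rows:
  deltas: [0,0,0.5,0,0,0,0,0,0,1,0,0,0,0]

```text
clock: 10.45
eef_pos: [491.7, 48.3, 49.4]
tool_rot: [3.142, 0.0, -0.0]
force: [-0.1, -0.2, -0.2]
width: 0.0
gripper_force: 0.0
```

>>> play_rows:
  deltas: [0,0,0.5,0,0,0,0,0,0,1,0,0,0,0]

```text
clock: 10.7
eef_pos: [491.8, 48.3, 48.5]
tool_rot: [3.142, -0.0, -0.0]
force: [0.4, -1.1, 0.3]
width: 0.4
gripper_force: 0.0
```

>>> play_rows:
  deltas: [0,0,0.5,0,0,0,0,0,0,1,0,0,0,0]

```text
clock: 10.95
eef_pos: [491.8, 48.3, 47.5]
tool_rot: [-3.142, -0.0, -0.0]
force: [-0.4, -0.8, 0.1]
width: -0.0
gripper_force: 0.0
```

>>> play_rows:
  deltas: [0,0,1,0,0,0,0]

```text
clock: 11.08
eef_pos: [491.8, 48.3, 46.5]
tool_rot: [-3.142, -0.0, -0.0]
force: [0.5, -0.4, 0.1]
width: -0.3
gripper_force: 0.0
```

>>> play_rows:
  deltas: [0,0,1,0,0,0,0]

```text
clock: 11.2
eef_pos: [491.8, 48.3, 45.4]
tool_rot: [-3.142, -0.0, -0.0]
force: [-0.7, -0.6, 0.3]
width: 0.2
gripper_force: 0.0
```

>>> play_rows:
  deltas: [0,0,1,0,0,0,0]

```text
clock: 11.32
eef_pos: [491.7, 48.3, 44.4]
tool_rot: [-3.142, -0.0, -0.0]
force: [-0.4, -0.0, -0.5]
width: -0.3
gripper_force: 0.0
```

>>> play_rows:
  deltas: [0,0,0,0,0,0,0]

```text
clock: 11.45
eef_pos: [491.7, 48.3, 44.4]
tool_rot: [3.142, 0.0, -0.0]
force: [-0.0, -0.9, -0.5]
width: -0.0
gripper_force: 0.0
```

>>> play_rows:
  deltas: [0,0,1,0,0,0,0]

```text
clock: 11.58
eef_pos: [491.8, 48.3, 43.5]
tool_rot: [-3.142, -0.0, -0.0]
force: [-0.0, -0.1, 0.2]
width: 0.0
gripper_force: 0.0
```

>>> play_rows:
  deltas: [0,0,1,0,0,0,0]

```text
clock: 11.7
eef_pos: [491.9, 48.3, 42.9]
tool_rot: [3.142, -0.0, -0.0]
force: [-2.0, -0.6, 14.0]
width: -0.1
gripper_force: 6.3
```

>>> play_rows:
  deltas: [0,0,1,0,0,0,0]

```text
clock: 11.82
eef_pos: [491.9, 48.1, 42.7]
tool_rot: [3.141, -0.001, -0.0]
force: [-4.1, -1.2, 22.1]
width: 0.1
gripper_force: 10.9
```

Run:
```python
from h import *
print(read_state()['force']);im=find().astype(np.uint8)
b=cv2.imread('pics/k.png')
cv2.imwrite('pics/m.png',im[:,:,::-1])
f=lambda im,x,y,w,h:cv2.resize(im[y:y+h,x:x+w,::-1],(400,300),interpolation=cv2.INTER_CUBIC)
cv2.imwrite('pics/n.png',np.vstack([np.hstack([f(get_image('scene'),252,220,56,42),f(get_image('side'),270,245,56,42)]),np.hstack([f(im,200,80,240,180),f(im,200,200,240,180)])]))
```

```text
[-4.1150211  -1.22619548 22.1381997 ]
([270, 114, 64, 45, 2680], array([562.2,  54.4]))
```

View pics/n.png

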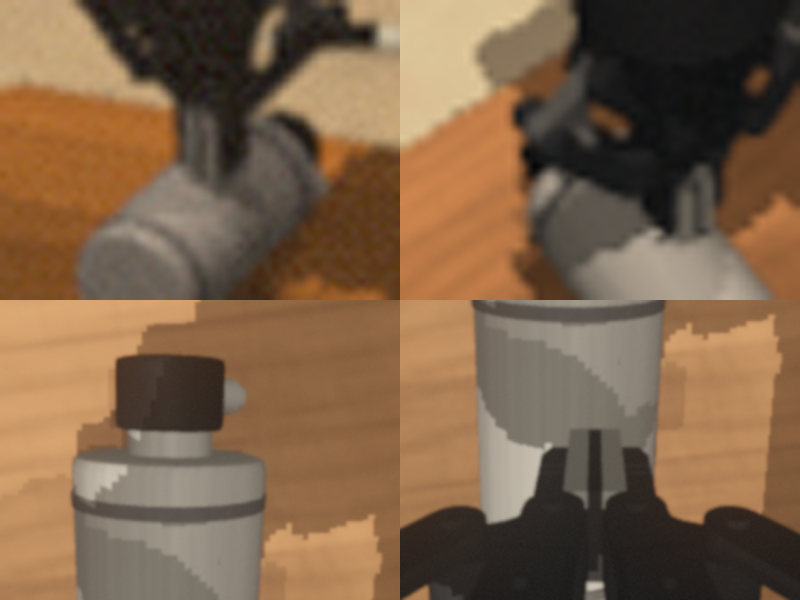

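Contact came at a TCP z of about 43.4, with stiffness near 13 N/mm. The flask is still at y≈54.4 and the tip sits on its top. I'll back off 1 mm to about 9 N and draw the tip 34 mm to +y.

>>> play_rows:
  deltas: [0,0,-1,0,0,0,0,0,0,-1,0,0,0,0,0,-4,-1,0,0,0,0]

```text
clock: 12.35
eef_pos: [491.9, 51.9, 43.1]
tool_rot: [3.141, -0.001, -0.001]
force: [-1.2, -0.2, 10.9]
width: -0.1
gripper_force: 5.3
```

>>> play_rows:
  deltas: [0,-4,0,0,0,0,0,0,-8,0,0,0,0,0,0,-12,0,0,0,0,0]

```text
clock: 12.72
eef_pos: [492.2, 64.5, 43.2]
tool_rot: [-3.141, -0.001, -0.0]
force: [-0.9, -0.1, 9.2]
width: -0.1
gripper_force: 5.0
```

>>> play_rows:
  deltas: [0,-4,0,0,0,0,0,0,-8,0,0,0,0,0,0,-12,0,0,0,0,0,0,-16,0.2,0,0,0,0,0,-16,0.2,0,0,0,0]

```text
clock: 13.35
eef_pos: [492.7, 81.2, 43.1]
tool_rot: [-3.141, -0.002, 0.001]
force: [-0.7, 0.4, 10.0]
width: -0.3
gripper_force: 4.8
```

```bash
cat >> h.py <<'E'
def spout():
    "collar box and the spout's light blob beside/over it"
    im=find()
    return im
E
python3 - <<'E'
from h import *
print(read_state()['eef_pos']);im=find().astype(np.uint8);cv2.imwrite('pics/s1.png',im[:,:,::-1])
E
```

```text
[492.66330312  81.16821776  43.06045661]
([304, 115, 65, 45, 2737], array([562.5,  70.6]))
```

>>> play_rows:
  deltas: [0,0,-6,0,0,0,0,0,0,-6,0,0,0,0,0,21,-6,0,0,0,0,0,21,-6,0,0,0,0,0,21,-2,0,0,0,0,0,21,-0.7,0,0,0,0,0,21,-0.2,0,0,0,0]

```text
clock: 14.28
eef_pos: [491.5, 59.8, 42.4]
tool_rot: [-3.141, 0.0, 0.001]
force: [-0.6, -0.7, 2.7]
width: 0.0
gripper_force: 1.4
```

Run:
```python
from h import *
im=find()
```

```text
([283, 112, 43, 45, 1486], array([562.8,  64.8]))
([261, 114, 24, 41, 727], array([562.8,  80. ]))
```

>>> play_rows:
  deltas: [0,0,0.5,0,0,0,0,0,-4,0.5,0,0,0,0,0,-8,0.3,0,0,0,0]

```text
clock: 14.7
eef_pos: [491.7, 67.1, 42.8]
tool_rot: [3.141, -0.0, -0.001]
force: [-3.4, -0.7, 9.4]
width: 0.1
gripper_force: 4.5
```

>>> play_rows:
  deltas: [0,-4,0,0,0,0,0,0,-8,0,0,0,0,0,0,-12,0,0,0,0,0,0,-16,0,0,0,0,0]

```text
clock: 15.2
eef_pos: [492.2, 83.6, 43.2]
tool_rot: [-3.141, -0.001, -0.0]
force: [-1.8, -0.2, 11.1]
width: -0.2
gripper_force: 5.6
```

>>> play_rows:
  deltas: [0,-4,0,0,0,0,0,0,-8,0,0,0,0,0,0,-12,0,0,0,0,0,0,-16,0,0,0,0,0,0,-18,0,0,0,0,0,0,-18,0,0,0,0,0]

```text
clock: 15.95
eef_pos: [492.6, 102.1, 43.1]
tool_rot: [-3.141, -0.002, 0.0]
force: [-1.7, 2.2, 9.4]
width: -0.0
gripper_force: 4.4
```

Run:
```python
from h import *
print(read_state()['eef_pos']);im=find().astype(np.uint8)
f=lambda im,x,y,w,h:cv2.resize(im[y:y+h,x:x+w],(400,300),interpolation=cv2.INTER_CUBIC)
a=cv2.imread('pics/s1.png');print(proj('wrist',(562,90,50)))
cv2.imwrite('pics/s2.png',np.hstack([f(a,260,80,160,120),f(im[:,:,::-1],260,80,160,120)]))
# spout profile: lighter pixels around the collar
for y in range(100,170,4):print(y,[int(v) for v in im[y,264:400:4].mean(1)])
```

```text
[492.60355152 102.12247008  43.05109616]
([305, 113, 65, 46, 2505], array([563.2,  91.1]))
(np.float64(339.7582944788163), np.float64(138.4806257436215))
100 [166, 166, 166, 165, 165, 164, 163, 163, 163, 163, 163, 163, 134, 115, 113, 112, 112, 111, 110, 109, 108, 106, 107, 104, 103, 102, 100, 101, 100, 99, 98, 98, 99, 99]
104 [164, 164, 163, 163, 161, 161, 159, 160, 160, 160, 160, 160, 114, 110, 109, 107, 105, 104, 102, 100, 99, 99, 100, 101, 101, 102, 102, 104, 106, 105, 106, 105, 107, 105]
108 [160, 159, 158, 157, 156, 155, 155, 154, 154, 153, 152, 151, 108, 104, 103, 102, 101, 103, 103, 104, 104, 106, 107, 107, 108, 107, 106, 108, 108, 107, 106, 106, 105, 105]
112 [152, 152, 150, 150, 150, 150, 151, 152, 152, 153, 153, 127, 95, 81, 75, 76, 71, 73, 74, 76, 75, 82, 87, 98, 101, 106, 106, 107, 108, 108, 106, 106, 104, 106]
116 [149, 151, 151, 154, 155, 158, 159, 160, 159, 159, 141, 49, 48, 47, 46, 47, 48, 47, 50, 52, 50, 47, 44, 42, 41, 41, 61, 106, 107, 107, 106, 105, 105, 106]
120 [159, 158, 160, 160, 160, 160, 159, 159, 154, 143, 103, 47, 47, 46, 49, 46, 48, 49, 51, 52, 49, 46, 44
[... 1284 characters left out ...]
, 103, 103, 104, 104, 103, 102, 102]
156 [114, 157, 157, 157, 157, 127, 108, 107, 105, 101, 82, 56, 51, 50, 50, 47, 48, 46, 46, 45, 42, 41, 40, 42, 40, 41, 96, 103, 104, 104, 103, 103, 103, 103]
160 [108, 110, 107, 105, 121, 117, 103, 103, 103, 99, 87, 87, 100, 116, 127, 133, 137, 140, 146, 146, 139, 130, 124, 116, 105, 106, 104, 102, 103, 104, 103, 102, 104, 104]
164 [106, 104, 105, 103, 103, 105, 106, 108, 108, 104, 90, 91, 100, 118, 128, 134, 139, 143, 146, 148, 141, 137, 131, 122, 104, 106, 105, 103, 103, 102, 102, 102, 102, 103]
168 [104, 105, 104, 95, 94, 96, 96, 97, 97, 95, 89, 88, 100, 117, 128, 134, 138, 142, 147, 147, 140, 137, 131, 122, 102, 102, 102, 101, 99, 98, 100, 98, 98, 98]
```

```bash
cat >> h.py <<'E'
def table(c,y0,phis):
    for ph in phis:
        a=np.radians(ph);n=np.array([0,np.sin(a),np.cos(a)]);t=np.array([0,-np.cos(a),np.sin(a)]) # t: toward -y side edge
        o=np.array([c+72,y0,50.])
        P=[o+27*n+5.5*t,o+27*n,o+27*n-5.5*t,o+15*n-5.5*t,o+15*n+5.5*t]
        print(ph,[round(float(proj('wrist',p)[0]),1) for p in P],round(float(proj('wrist',o+27*n+[5.5,0,0])[1])),round(float(proj('wrist',o+27*n-[5.5,0,0])[1])))
E
python3 - <<'E'
from h import *
table(491,91,range(-80,-29,5))
E
```

```text
-80 [394.2, 394.7, 395.2, 368.7, 369.3] 124 148
-75 [395.2, 394.7, 394.1, 367.4, 370.1] 124 148
-70 [395.8, 394.2, 392.6, 365.9, 370.6] 123 148
-65 [395.9, 393.3, 390.5, 364.1, 371.0] 123 149
-60 [395.6, 391.9, 387.9, 362.1, 371.0] 123 149
-55 [394.9, 390.0, 384.8, 359.9, 370.9] 123 149
-50 [393.6, 387.6, 381.2, 357.4, 370.4] 122 149
-45 [391.8, 384.7, 377.2, 354.8, 369.7] 122 149
-40 [389.5, 381.4, 372.8, 352.0, 368.7] 122 149
-35 [386.7, 377.6, 368.0, 349.1, 367.5] 122 149
-30 [383.5, 373.3, 362.8, 346.1, 366.0] 122 149
```

View pics/s2.png

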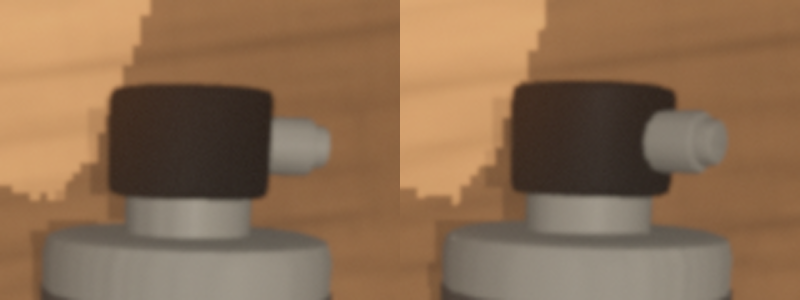

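On the right of the last view the spout stands out beside the collar. It emerges at column 358 and its tip face is at about 386, so it points roughly 49° from up towards -y. About 25 mm of rolling is left, which I'll do in two short strokes.

>>> play_rows:
  deltas: [-1,0,-6,0,0,0,0,-1,0,-6,0,0,0,0,-1,20,-6,0,0,0,0,-1,20,-6,0,0,0,0,-1,20,-2,0,0,0,0,-1,20,-0.5,0,0,0,0,-1,20,0,0,0,0,0]

```text
clock: 16.88
eef_pos: [490.7, 81.8, 42.4]
tool_rot: [-3.141, 0.0, 0.001]
force: [-2.0, 0.3, 8.2]
width: 0.2
gripper_force: 4.1
```

>>> play_rows:
  deltas: [0,-3,0,0,0,0,0,0,-7,0,0,0,0,0]

```text
clock: 17.12
eef_pos: [490.9, 88.7, 42.9]
tool_rot: [-3.142, -0.0, 0.0]
force: [-1.7, -0.6, 11.5]
width: -0.0
gripper_force: 5.8
```

>>> play_rows:
  deltas: [0,-4,-0.2,0,0,0,0,0,-8,-0.2,0,0,0,0,0,-12,-0.2,0,0,0,0,0,-16,-0.2,0,0,0,0,0,-20,-0.2,0,0,0,0,0,-23,-0.2,0,0,0,0,0,-23,-0.2,0,0,0,0]

```text
clock: 18.0
eef_pos: [491.5, 112.7, 43.2]
tool_rot: [-3.141, -0.002, 0.001]
force: [-0.5, 0.1, 9.2]
width: -0.1
gripper_force: 4.6
```

```bash
cat >> h.py <<'E'
def prof():
    im=find().astype(int);
    for y in range(112,172,6):print(y,[int(v) for v in im[y,260:388:3].mean(1)])
E
python3 - <<'E'
from h import *
print(read_state()['eef_pos']);prof();table(491,106,range(-40,11,5))
E
```

```text
[491.45831456 112.65408679  43.20999828]
([295, 110, 65, 45, 2058], array([563.6, 106.5]))
112 [154, 153, 152, 151, 150, 149, 148, 148, 147, 148, 149, 148, 73, 54, 55, 49, 50, 49, 49, 50, 51, 52, 49, 52, 51, 48, 46, 45, 44, 45, 42, 44, 52, 81, 109, 108, 109, 109, 108, 108, 108, 109, 108]
118 [151, 152, 152, 153, 155, 156, 157, 158, 158, 155, 144, 137, 57, 53, 51, 50, 49, 49, 50, 49, 51, 53, 49, 50, 51, 46, 47, 49, 53, 62, 72, 63, 42, 46, 106, 106, 106, 108, 106, 107, 106, 106, 104]
124 [157, 158, 158, 159, 159, 160, 160, 160, 162, 157, 146, 137, 56, 51, 47, 47, 47, 48, 47, 50, 49, 50, 48, 52, 63, 98, 103, 108, 135, 122, 117, 133, 134, 116, 102, 100, 102, 103, 103, 102, 103, 102, 104]
130 [161, 162, 162, 161, 161, 161, 162, 161, 161, 157, 144, 132, 53, 49, 49, 48, 49, 47, 49, 50, 50, 51, 50, 53, 96, 101, 99, 130, 113, 118, 140, 138, 138, 136, 126, 106, 105, 105, 106, 107, 107, 106, 106]
136 [159, 160, 159, 157, 157, 156, 156, 154, 154, 148, 137, 124, 52, 47, 49, 48, 49, 46, 46, 49, 50, 50, 50, 50, 86, 95, 95, 119, 120, 109, 138, 138, 137, 136, 117, 108, 107, 106, 107, 107, 107, 107, 1
[... 843 characters left out ...]
, 94, 94, 95, 96, 96, 93, 93, 89, 91, 98, 114, 122, 129, 133, 137, 140, 144, 148, 147, 145, 140, 138, 136, 132, 121, 105, 97, 96, 99, 106, 106, 106, 105, 104, 102, 103, 103, 102]
-40 [379.4, 371.0, 362.2, 342.0, 359.2] 119 146
-35 [376.5, 367.1, 357.3, 339.1, 357.8] 119 146
-30 [373.1, 362.8, 352.0, 336.0, 356.3] 119 146
-25 [369.3, 358.1, 346.5, 332.9, 354.5] 118 146
-20 [365.0, 353.1, 340.8, 329.7, 352.4] 118 146
-15 [360.3, 347.8, 335.0, 326.6, 350.1] 118 146
-10 [355.2, 342.3, 329.1, 323.4, 347.6] 118 146
-5 [349.9, 336.6, 323.2, 320.3, 345.0] 118 146
0 [344.3, 330.8, 317.3, 317.3, 342.2] 118 146
5 [338.6, 325.0, 311.6, 314.4, 339.2] 118 146
10 [332.7, 319.3, 306.1, 311.6, 336.2] 118 146
```

>>> play_rows:
  deltas: [0,0,-6,0,0,0,0,0,0,-6,0,0,0,0,0,12,-6,0,0,0,0,0,12,-4,0,0,0,0,0,12,-1,0,0,0,0,0,12,0,0,0,0,0]

```text
clock: 18.8
eef_pos: [490.8, 99.2, 42.7]
tool_rot: [3.142, 0.0, -0.0]
force: [-2.4, -0.8, 12.9]
width: 0.1
gripper_force: 6.7
```

>>> play_rows:
  deltas: [0,-3,0,0,0,0,0,0,-7,0,0,0,0,0,0,-11,0,0,0,0,0,0,-15,0,0,0,0,0,0,-18,0,0,0,0,0,0,-20,0,0,0,0,0,0,-20,0,0,0,0,0]

```text
clock: 19.68
eef_pos: [491.3, 120.2, 43.2]
tool_rot: [-3.141, -0.001, 0.001]
force: [-2.3, 0.1, 10.9]
width: -0.2
gripper_force: 5.1
```

Run:
```python
from h import *
print(read_state()['eef_pos']);prof();table(491,116,range(-12,13,3))
```

```text
[491.27690403 120.18063974  43.2123889 ]
([290, 109, 64, 45, 2085], array([563.9, 116.7]))
112 [156, 156, 155, 155, 154, 152, 152, 151, 150, 148, 73, 55, 56, 57, 53, 51, 51, 51, 52, 53, 54, 55, 55, 51, 50, 48, 48, 44, 44, 44, 45, 68, 109, 107, 109, 110, 108, 108, 108, 108, 108, 108, 109]
118 [148, 148, 149, 149, 150, 151, 153, 152, 141, 139, 62, 53, 54, 57, 52, 48, 51, 51, 53, 57, 100, 127, 135, 115, 78, 47, 45, 43, 44, 43, 43, 44, 106, 110, 110, 109, 109, 108, 107, 106, 107, 106, 106]
124 [156, 156, 155, 157, 158, 158, 158, 158, 145, 142, 60, 54, 53, 49, 50, 50, 51, 50, 104, 143, 141, 153, 152, 151, 142, 139, 55, 43, 42, 40, 41, 47, 104, 105, 105, 105, 105, 103, 102, 101, 101, 102, 103]
130 [159, 159, 161, 160, 161, 161, 161, 161, 149, 143, 61, 53, 55, 50, 49, 47, 50, 65, 134, 127, 151, 152, 152, 150, 148, 140, 97, 45, 42, 41, 42, 53, 101, 102, 104, 105, 105, 105, 105, 106, 106, 105, 105]
136 [159, 158, 158, 159, 158, 159, 159, 157, 146, 139, 61, 52, 50, 48, 50, 49, 49, 49, 109, 138, 134, 148, 148, 149, 136, 138, 53, 44, 41, 42, 39, 61, 108, 109, 110, 109, 109, 109, 109, 108, 108, 1
[... 755 characters left out ...]
 107, 108, 110, 110, 110, 111, 111, 110, 110, 108, 107, 109, 106, 106, 104]
166 [107, 98, 97, 93, 97, 92, 92, 91, 92, 91, 90, 90, 99, 113, 123, 129, 133, 136, 139, 143, 149, 148, 147, 144, 139, 134, 126, 121, 105, 97, 97, 97, 104, 107, 106, 109, 109, 108, 107, 107, 106, 106, 105]
-12 [351.4, 338.5, 325.4, 319.1, 343.2] 118 146
-9 [348.2, 335.1, 321.9, 317.2, 341.6] 118 146
-6 [345.0, 331.7, 318.3, 315.4, 340.0] 118 146
-3 [341.7, 328.3, 314.8, 313.5, 338.4] 118 146
0 [338.3, 324.8, 311.3, 311.7, 336.6] 118 146
3 [334.9, 321.3, 307.9, 310.0, 334.9] 118 146
6 [331.4, 317.9, 304.5, 308.3, 333.1] 118 146
9 [327.8, 314.5, 301.3, 306.7, 331.2] 118 146
12 [324.3, 311.1, 298.1, 305.1, 329.4] 118 146
```

The spout extent is now columns 312–338, and upright would centre at about 323.6, so it is within 1–2° of straight up. Next I lift off, open and centre over the flask.

>>> play_rows:
  deltas: [0,0,-10,0,0,0,0,0,3,-20,0,0,0,0,0,3,-25,0,0,0,1,0,3,-25,0,0,0,1,0,3,-25,0,0,0,1,0,3,-25,0,0,0,1,0,3,-25,0,0,0,1,0,3,-25,0,0,0,1]

```text
clock: 20.72
eef_pos: [490.7, 116.3, 67.3]
tool_rot: [3.142, 0.0, -0.0]
force: [-0.1, 0.3, -0.3]
width: 85.3
gripper_force: 0.0
```

Run:
```python
from h import *
s=read_state();print(s['eef_pos'],s['width'],s['force'])
im=find()
g=im.mean(2)
for y in (112,118,124,127,130,133,136,139,142,160,190,210,225,240,260,280,300,320,340): print(y,[int(v) for v in g[y,240:400:4]])
table(491.5,116.7,(-6,-3,0,3,6))
```

```text
[490.67338452 116.2677496   67.25593922] 85.3282708889058 [-0.11757224  0.26469132 -0.32490244]
([286, 112, 56, 39, 1543], array([564. , 116.9]))
112 [166, 164, 161, 160, 161, 160, 158, 158, 158, 157, 156, 154, 114, 82, 68, 58, 59, 55, 55, 56, 57, 58, 64, 72, 88, 104, 108, 108, 109, 109, 107, 108, 108, 109, 108, 108, 108, 108, 108, 107]
118 [154, 152, 150, 148, 147, 148, 147, 147, 148, 148, 148, 131, 55, 56, 57, 57, 50, 53, 55, 67, 57, 50, 47, 46, 45, 42, 102, 109, 111, 109, 108, 108, 108, 108, 107, 106, 104, 105, 105, 105]
124 [150, 152, 152, 152, 153, 148, 146, 156, 156, 157, 154, 133, 52, 55, 55, 51, 51, 116, 141, 148, 142, 136, 49, 44, 43, 42, 102, 106, 107, 105, 103, 101, 102, 103, 103, 103, 104, 100, 102, 103]
127 [155, 155, 156, 154, 156, 127, 114, 148, 156, 159, 155, 133, 51, 55, 56, 51, 52, 142, 151, 155, 152, 140, 60, 45, 43, 41, 102, 105, 105, 104, 102, 102, 102, 103, 104, 104, 103, 104, 106, 106]
130 [160, 159, 159, 115, 114, 112, 112, 112, 151, 161, 157, 133, 52, 54, 56, 51, 59, 141, 152, 152, 151, 143, 82, 45, 44, 41, 103, 104, 104, 104, 106, 106, 106, 106, 106, 107, 10
[... 2355 characters left out ...]
47, 131, 139, 140, 142, 141, 142, 141, 140, 140, 141, 144]
320 [128, 131, 129, 129, 130, 142, 118, 148, 156, 165, 176, 177, 180, 185, 188, 190, 191, 191, 193, 194, 201, 198, 194, 192, 187, 180, 168, 158, 134, 130, 140, 140, 140, 141, 141, 141, 141, 141, 141, 142]
340 [124, 124, 124, 124, 124, 138, 140, 147, 150, 116, 107, 110, 133, 182, 192, 202, 204, 208, 205, 202, 197, 192, 169, 138, 114, 111, 113, 149, 132, 138, 139, 140, 140, 142, 142, 141, 143, 145, 146, 146]
-6 [331.5, 320.0, 308.5, 306.6, 328.0] 119 143
-3 [328.6, 317.1, 305.5, 305.0, 326.5] 119 143
0 [325.7, 314.1, 302.5, 303.4, 325.0] 119 143
3 [322.7, 311.1, 299.6, 301.9, 323.5] 119 143
6 [319.7, 308.2, 296.7, 300.5, 321.9] 119 143
```

The flask is at y=116.9 and the spout is about 3° short of up. I'll set the gripper centre 1.4 mm further to +y so that closing rolls out that last bit, then descend.

>>> play_rows:
  deltas: [1,-2,20,0,0,0,1,1,-2,45,0,0,0,1,1,-2,60,0,0,0,1,1,-2,68,0,0,0,1,1,-2,68,0,0,0,1,1,-2,68,0,0,0,1]

```text
clock: 21.52
eef_pos: [492.2, 118.3, -0.1]
tool_rot: [-3.141, -0.001, -0.0]
force: [0.7, -0.1, 0.2]
width: 85.6
gripper_force: 0.0
```

>>> play_rows:
  deltas: [0,0,4,0,0,0,1,0,0,8,0,0,0,1,0,0,8,0,0,0,1]

```text
clock: 21.9
eef_pos: [491.5, 118.2, -8.9]
tool_rot: [3.141, 0.001, -0.0]
force: [0.8, 0.1, 1.3]
width: 85.2
gripper_force: 0.0
```

Run:
```python
from h import *
s=read_state();print(s['eef_pos'],s['width'],s['force'])
im=find()
g=im.mean(2)
for y in (100,105,110,115,120,125,130,140): print(y,[int(v) for v in g[y,240:400:4]])
table(492,116.9,(-6,-3,0,3,6))
for h in (20,50):print(proj('wrist',(564,116.9,h)),proj('wrist',(547,116.9,79)))
cv2.imwrite('pics/t.png',im[:,:,::-1])
```

```text
[491.51306453 118.20063488  -8.87386168] 85.24582935717244 [0.80448276 0.12256293 1.33204398]
([272, 92, 94, 69, 4682], array([564.5, 116.7]))
100 [160, 159, 158, 158, 156, 156, 156, 153, 57, 55, 51, 50, 49, 51, 49, 49, 49, 52, 51, 53, 53, 51, 50, 49, 45, 45, 43, 39, 39, 39, 39, 44, 109, 109, 110, 111, 109, 109, 108, 109]
105 [152, 151, 150, 150, 150, 149, 148, 146, 55, 54, 55, 50, 49, 48, 48, 47, 52, 49, 51, 66, 98, 125, 95, 57, 46, 44, 40, 40, 40, 40, 38, 38, 105, 111, 111, 110, 110, 109, 108, 109]
110 [151, 150, 151, 153, 153, 154, 154, 139, 55, 53, 50, 49, 48, 49, 48, 47, 47, 52, 127, 152, 135, 132, 137, 145, 124, 44, 40, 41, 39, 40, 36, 36, 108, 111, 111, 110, 110, 108, 108, 107]
115 [156, 156, 157, 158, 157, 158, 158, 143, 57, 52, 49, 47, 47, 48, 48, 48, 53, 137, 147, 141, 154, 154, 152, 149, 137, 132, 41, 41, 39, 38, 39, 38, 107, 108, 109, 109, 106, 105, 103, 104]
120 [159, 159, 159, 160, 160, 160, 161, 145, 56, 51, 50, 48, 47, 47, 48, 46, 71, 151, 128, 156, 156, 155, 154, 152, 149, 142, 50, 41, 40, 38, 38, 41, 104, 104, 105, 104, 103, 103, 103, 103]
125 [161, 162, 162, 162, 1
[... 449 characters left out ...]
134, 127, 132, 144, 118, 43, 41, 39, 38, 38, 37, 71, 111, 111, 109, 110, 112, 110, 111, 111]
-6 [350.8, 329.9, 308.7, 305.3, 342.5] 101 146
-3 [345.6, 324.4, 303.1, 302.5, 340.0] 101 146
0 [340.2, 319.0, 297.7, 299.9, 337.4] 101 146
3 [334.8, 313.5, 292.3, 297.3, 334.8] 101 146
6 [329.3, 308.1, 287.1, 294.8, 332.1] 101 146
(np.float64(317.9707574534055), np.float64(130.67981875571866)) (np.float64(318.84979129079625), np.float64(190.72004201230405))
(np.float64(318.3712370622504), np.float64(127.94482689065278)) (np.float64(318.84979129079625), np.float64(190.72004201230405))[ WARN:0@0.484] global loadsave.cpp:1063 imwrite_ Unsupported depth image for selected encoder is fallbacked to CV_8U.
```

The close view puts the collar centre at column 318.8 and the spout centre at 324, so the tilt is -2.8° and the gripper offset is right. Closing now.

>>> play_rows:
  deltas: [0,0,0,0,0,0,0.76,0,0,0,0,0,0,0.74,0,0,0,0,0,0,0.72,0,0,0,0,0,0,0.7,0,0,0,0,0,0,0.69,0,0,0,0,0,0,0.68]

```text
clock: 22.7
eef_pos: [491.9, 118.5, -8.5]
tool_rot: [-3.141, -0.0, -0.0]
force: [-0.7, 0.2, 1.0]
width: 58.1
gripper_force: 2.9
```

```bash
cat >> h.py <<'E'
def meas():
    "sub-pixel collar edges and spout edges on rows through the spout"
    s=read_state();print(np.round(s['eef_pos'],1),s['width'],s['gripper_force'],np.round(s['force'],1))
    g=get_image('wrist').mean(2);r=g[120:131].mean(0)
    e=lambda a,b,t:[round(i+(t-r[i])/(r[i+1]-r[i]),1) for i in range(a,b) if (r[i]-t)*(r[i+1]-t)<0]
    print(e(230,410,85)); return g
E
python3 - <<'E'
from h import *
meas()
E
```

```text
[491.9 118.5  -8.5] 58.05364373268418 2.9152964428067207 [-0.7  0.2  1. ]
[np.float64(275.6), np.float64(311.7), np.float64(351.4), np.float64(369.7)]
```

Closing pulled the flask 0.7 mm to -y, so the true finger centre sits about 2 mm to -y of the reported TCP. The spout is now about -4°. I'll open slightly, shift 2 mm to +y and close again.

>>> play_rows:
  deltas: [0,0,0,0,0,0,0.8,0,0,0,0,0,0,0.8,0,-2,0,0,0,0,0.8,0,-2,0,0,0,0,0.8,0,-2,0,0,0,0,0.74,0,-2,0,0,0,0,0.71,0,-2,0,0,0,0,0.69,0,-2,0,0,0,0,0.68,0,-2,0,0,0,0,0.68]

```text
clock: 23.88
eef_pos: [491.8, 120.1, -8.5]
tool_rot: [3.141, -0.0, -0.001]
force: [-1.3, -1.4, 2.2]
width: 58.2
gripper_force: 2.9
```

Run:
```python
from h import *
meas();table(492,118.2,(-6,-3,0,3,6));print(proj('wrist',(564,118.2,50)))
```

```text
[491.8 120.1  -8.5] 58.16271988284445 2.885495647788048 [-1.3 -1.4  2.2]
[np.float64(275.3), np.float64(307.9), np.float64(347.1), np.float64(369.8)]
-6 [352.7, 331.9, 310.8, 307.1, 344.3] 102 146
-3 [347.5, 326.5, 305.2, 304.4, 341.8] 102 146
0 [342.2, 321.0, 299.8, 301.7, 339.2] 102 146
3 [336.8, 315.6, 294.5, 299.1, 336.6] 102 146
6 [331.3, 310.1, 289.2, 296.6, 333.8] 102 146
(np.float64(319.9490639011087), np.float64(128.40450969841234))
```

The spout is now within about 1.6° of up. I'll grip firmly, lift level, and check.

>>> play_rows:
  deltas: [0,0,0,0,0,0,0,0,0,0,0,0,0,0,0,0,0,0,0,0,0,0,0,0,0,0,0,0,0,0,0,0,0,0,0]

```text
clock: 24.55
eef_pos: [491.8, 120.1, -8.1]
tool_rot: [3.141, -0.0, -0.001]
force: [-1.6, -0.9, 5.8]
width: 56.5
gripper_force: 62.5
```

Run:
```python
from h import *
meas()
```

```text
[491.8 120.1  -8.1] 56.53119400126322 62.47400879859924 [-1.6 -0.9  5.8]
[np.float64(275.2), np.float64(307.7), np.float64(346.8), np.float64(369.5)]
```

>>> play_rows:
  deltas: [0,0,-8,0,0,0,0,0,0,-20,0,0,0,0,0,0,-40,0,0,0,0,0,0,-60,0,0,0,0,0,0,-80,0,0,0,0,0,0,-80,0,0,0,0,0,0,-80,0,0,0,0]

```text
clock: 25.48
eef_pos: [491.2, 120.2, 71.0]
tool_rot: [3.141, 0.001, -0.0]
force: [0.1, -0.1, -4.4]
width: 56.6
gripper_force: 65.1
```

Run:
```python
from h import *
meas();
```

```text
[491.2 120.2  71. ] 56.613846159272576 65.06569147109985 [ 0.1 -0.1 -4.4]
[np.float64(274.9), np.float64(307.6), np.float64(346.5), np.float64(369.3)]
```

>>> play_rows:
  deltas: [5,20,-10,0,0,0,0,10,60,-20,0,0,0,0,15,105,-30,0,0,0,0,20,150,-40,0,0,0,0,25,195,-40,0,0,0,0,30,240,-40,0,0,0,0,35,280,-40,0,0,0,0,35,310,-40,0,0,0,0,35,310,-40,0,0,0,0,35,310,-40,0,0,0,0]

```text
clock: 26.78
eef_pos: [525.9, -188.6, 110.4]
tool_rot: [-3.14, 0.002, 0.0]
force: [0.4, -0.3, -5.5]
width: 56.6
gripper_force: 65.2
```

Run:
```python
from h import *
meas();T=np.array(camera_info('wrist')['T']);im=get_image('wrist');np.savez('w.npz',im=im,T=T)
for p in((532,-343,8),(485,-360,0)):print(proj('wrist',p))
hsv=cv2.cvtColor(im,cv2.COLOR_RGB2HSV);u,v=map(int,proj('wrist',(532,-343,8)))
for y in range(v-60,v+61,10):print(y,[tuple(int(t) for t in hsv[y,x]) for x in range(max(0,u-70),min(639,u+71),14)])
```

```text
[ 525.9 -188.6  110.4] 56.63440584874844 65.19392609596252 [ 0.4 -0.3 -5.5]
[np.float64(242.5), np.float64(243.2), np.float64(275.5), np.float64(307.3), np.float64(346.5), np.float64(368.0)]
(np.float64(498.14651495082705), np.float64(218.21650117889416))
(np.float64(504.59184075522774), np.float64(266.7728481653996))
158 [(19, 66, 174), (25, 45, 220), (25, 45, 220), (25, 47, 219), (15, 102, 130), (14, 127, 205), (13, 133, 115), (13, 132, 93), (13, 141, 125), (13, 134, 162), (26, 44, 220)]
168 [(19, 66, 173), (22, 50, 219), (14, 125, 129), (13, 131, 146), (14, 130, 106), (14, 128, 193), (14, 133, 161), (13, 135, 161), (14, 135, 163), (13, 136, 167), (25, 45, 220)]
178 [(24, 50, 211), (23, 52, 215), (14, 118, 97), (14, 119, 90), (13, 132, 157), (14, 128, 197), (13, 134, 165), (14, 133, 175), (24, 47, 219), (24, 46, 220), (25, 45, 219)]
188 [(27, 44, 220), (19, 57, 214), (14, 121, 99), (13, 131, 158), (14, 133, 161), (14, 127, 201), (14, 131, 187), (14, 129, 191), (25, 45, 219), (24, 45, 219), (26, 44, 220)]
198 [(26, 43, 219), (25, 44, 220), (14, 126, 192), (14, 130, 176), (14, 127, 2
[... 798 characters left out ...]
20)]
248 [(29, 39, 220), (27, 43, 220), (26, 43, 220), (14, 124, 206), (14, 126, 199), (14, 126, 200), (13, 132, 124), (13, 126, 87), (13, 129, 85), (14, 126, 83), (24, 60, 158)]
258 [(27, 40, 221), (27, 41, 220), (25, 45, 219), (14, 126, 162), (15, 118, 97), (14, 125, 114), (14, 127, 198), (14, 133, 161), (14, 135, 162), (14, 132, 162), (13, 133, 163)]
268 [(28, 42, 221), (28, 40, 221), (20, 57, 218), (15, 114, 105), (14, 112, 96), (13, 129, 154), (15, 119, 184), (27, 42, 220), (27, 42, 220), (27, 43, 219), (26, 47, 212)]
278 [(27, 41, 220), (29, 39, 220), (26, 44, 221), (14, 124, 165), (14, 126, 166), (21, 64, 195), (28, 41, 220), (27, 41, 220), (27, 42, 220), (27, 43, 220), (27, 41, 220)]
```

```bash
cat > fit.py <<'E'
from h import *
from scipy.optimize import minimize
d=np.load('w.npz');im=d['im'];T=d['T'];c=camera_info('wrist')
h=cv2.cvtColor(im,cv2.COLOR_RGB2HSV);m=((h[...,1]>85)&(h[...,0]>10)&(h[...,0]<18)).astype(np.uint8)
n,l,st,ce=cv2.connectedComponentsWithStats(m);i=l[215,500];m=(l==i).astype(np.uint8);print(st[i])
def P(p):
    q=(np.array(p)-T[:3,3])@T[:3,:3];return np.c_[c['fx']*q[:,0]/q[:,2]+c['cx'],c['fy']*q[:,1]/q[:,2]+c['cy']]
def ren(v):
    x,y,a=v;Rz=R.from_euler('z',a).as_matrix();o=np.zeros((480*4,640*4),np.uint8)
    def hull(pts):
        q=P(np.array(pts,float)@Rz.T+[x,y,0]);cv2.fillPoly(o,[np.int32(cv2.convexHull(np.float32(q*4+2)).round())],1)
    hull([(sx*52,sy*35,z) for sx in(-1,1) for sy in(-1,1) for z in(0,8)])
    for s in(-38,38):
        for sy in(-1,1):
            hull([(s+e,sy*a1,z) for e in(-7,7) for a1,z in((35,8),(35,46),(32,46),(0,8),(0,14))])
    return cv2.resize(o.astype(np.float32),(640,480),interpolation=cv2.INTER_AREA)
f=lambda v:np.abs(ren((v[0],v[1],v[2]/100))-m).sum()
b=None
for s in((532,-343,33),(528,-347,30),(535,-340,37)):
    r=minimize(f,s,method='Nelder-Mead',options=dict(initial_simplex=[np.array(s)+k for k in((0,0,0),(5,0,0),(0,5,0),(0,0,5))]));print(r.x.round(2),r.fun,m.sum())
E
python3 fit.py
```

```text
[  445   145   129   145 11289]
[ 532.33 -342.6    31.62] 1147.25 11289
[ 532.28 -342.74   31.18] 1143.5 11289
[ 532.3  -343.08   31.12] 1142.875 11289
```

```bash
cat >> fit.py <<'E'
print('alt')
src=ren
def mk(hw,top,wt,mid):
    def ren(v):
        x,y,a=v;Rz=R.from_euler('z',a).as_matrix();o=np.zeros((480*4,640*4),np.uint8)
        def hull(pts):
            q=P(np.array(pts,float)@Rz.T+[x,y,0]);cv2.fillPoly(o,[np.int32(cv2.convexHull(np.float32(q*4+2)).round())],1)
        hull([(sx*52,sy*35,z) for sx in(-1,1) for sy in(-1,1) for z in(0,8)])
        for s in(-38,38):
            for sy in(-1,1):
                hull([(s+e,sy*a1,z) for e in(-7,7) for a1,z in((hw,8),(hw,top),(hw-wt,top),(0,8),(0,mid))])
        return cv2.resize(o.astype(np.float32),(640,480),interpolation=cv2.INTER_AREA)
    return ren
for hw,top,wt in((35,38,6),(35,44,1),(32,38,3),(32,46,1),(29,38,2),(29,46,4),(35,46,8)):
    rr=mk(hw,top,wt,10);g=lambda v:np.abs(rr((v[0],v[1],v[2]/100))-m).sum()
    s=np.array((532,-343,32.));r=minimize(g,s,method='Nelder-Mead',options=dict(initial_simplex=[s+k for k in((0,0,0),(5,0,0),(0,5,0),(0,0,5))]));print(hw,top,wt,r.x.round(2),r.fun)
E
python3 fit.py|sed -n '/alt/,$p'
```

```text
alt
35 38 6 [ 532.54 -343.8    30.87] 640.4375
35 44 1 [ 532.18 -342.62   31.65] 875.5625
32 38 3 [ 532.66 -344.62   31.46] 692.6875
32 46 1 [ 532.9  -342.74   33.01] 871.625
29 38 2 [ 533.34 -344.23   33.16] 951.5625
29 46 4 [ 533.86 -344.2    32.13] 1020.25
35 46 8 [ 532.48 -342.63   32.21] 1262.25
```

The cradle fits best at (532.5, -343.8) with yaw 0.315. That agrees with the fixed cameras' (532, -343.4). I'll move above it, yaw, and trim the remaining 1.7° of spout tilt.

>>> play_rows:
  deltas: [1,20,0,-0.01,0.001,-0.06,0,2,55,0,-0.02,0.002,-0.15,0,4,95,0,-0.03,0.0048,-0.25,0,6,130,0,-0.03,0.0048,-0.318,0,6,150,0,-0.03,0.0048,-0.318,0,6,155,0,-0.03,0.0048,-0.318,0,6,155,20,-0.03,0.0048,-0.318,0,6,155,40,-0.03,0.0048,-0.318,0,6,155,40,-0.03,0.0048,-0.318,0]

```text
clock: 28.0
eef_pos: [531.7, -341.5, 69.8]
tool_rot: [3.116, 0.002, 0.32]
force: [-0.8, 0.6, -4.2]
width: 56.3
gripper_force: 65.2
```

Run:
```python
from h import *
s=read_state();print(s['eef_pos'],s['tool_rot']);meas()
t=R.from_euler('xyz',s['tool_rot']);print(t.inv().apply(np.array([532.1,-343.5,s['eef_pos'][2]])-s['eef_pos']))
print('spout axis from tilt',t.as_matrix()[:,2],'yaw',np.arctan2(t.as_matrix()[1,0],t.as_matrix()[0,0]))
for n in('side','scene'):print(n,[np.round(proj(n,p),1) for p in ((532.5,-343.8,s['eef_pos'][2]+58.5),)])
```

```text
[ 531.72976705 -341.45612583   69.80555674] [3.11574347e+00 2.32700271e-03 3.19805894e-01]
[ 531.7 -341.5   69.8] 56.277155800272816 65.23092985153198 [-0.8  0.6 -4.2]
[np.float64(275.4), np.float64(306.2), np.float64(346.4), np.float64(367.8)]
[-0.29109625  2.05593263  0.05383363]
spout axis from tilt [ 0.00591735 -0.02526713 -0.99966322] yaw 0.31980589393020464
side [array([415.3, 197.7])]
scene [array([410.8, 253.8])]
```

>>> play_rows:
  deltas: [0,0.8,12,0,0,0,0,0,0.8,30,0,0,0,0,0,0.8,45,0,0,0,0,0,0.8,52,0,0,0,0,0,0.8,52,0,0,0,0,0,0.8,52,0,0,0,0]

```text
clock: 28.8
eef_pos: [533.8, -347.2, 19.8]
tool_rot: [3.111, -0.001, 0.318]
force: [0.2, 0.8, -3.5]
width: 56.7
gripper_force: 65.3
```

```bash
cat > chk.py <<'E'
from h import *
s=read_state();t=R.from_euler('xyz',s['tool_rot']);print(s['clock'],s['eef_pos'],s['tool_rot'],s['force'],s['torque'])
print(t.inv().apply(np.array([532.1,-343.5,-8.])-s['eef_pos']))
E
python3 chk.py
```

```text
28.8 [ 533.83395902 -347.18590552   19.79624739] [ 3.11074472e+00 -6.66745190e-04  3.17765393e-01] [ 0.24766376  0.77222149 -3.49509679] [ 0.04618346 -0.0435456  -0.03123044]
[-0.51404166 -4.89852739 27.65798389]
```

>>> play_rows:
  deltas: [0,-4,0,0,0,0,0,0,-4,0,0,0,0,0,0,-4,0,0,0,0,0]

```text
clock: 29.18
eef_pos: [532.3, -343.2, 19.6]
tool_rot: [3.111, -0.0, 0.318]
force: [-0.6, -0.3, -4.4]
width: 56.6
gripper_force: 65.3
```

```bash
python3 chk.py
```

```text
29.175 [ 532.33369531 -343.20031168   19.59495424] [ 3.11095249e+00 -3.13326588e-04  3.17979849e-01] [-0.59771541 -0.29373651 -4.42202387] [0.04456293 0.05529793 0.04929295]
[-0.32432318 -0.63387758 27.58838415]
```

>>> play_rows:
  deltas: [-0.3,-0.5,8,0,0,0,0,-0.3,-0.5,16,0,0,0,0,-0.3,-0.5,21,0,0,0,0,-0.3,-0.5,23,0,0,0,0,-0.3,-0.5,23,0,0,0,0]

```text
clock: 29.8
eef_pos: [531.9, -343.4, -3.9]
tool_rot: [3.112, 0.0, 0.318]
force: [0.3, 0.3, -4.5]
width: 56.3
gripper_force: 65.3
```

```bash
python3 chk.py
```

```text
29.8 [ 531.89235965 -343.39886107   -3.90267928] [3.11154678e+00 1.33818355e-04 3.17838907e-01] [ 0.28992773  0.30495395 -4.53103533] [0.08637595 0.03951946 0.02711853]
[0.16618119 0.03780276 4.1002848 ]
```

>>> play_rows:
  deltas: [0,0,1,0,0,0,0,0,0,2,0,0,0,0,0,0,2,0,0,0,0]

```text
clock: 30.18
eef_pos: [532.0, -343.6, -5.6]
tool_rot: [3.111, -0.0, 0.318]
force: [-0.7, 0.5, -4.4]
width: 56.6
gripper_force: 65.3
```

>>> play_rows:
  deltas: [0,0,0.5,0,0,0,0,0,0,1,0,0,0,0]

```text
clock: 30.42
eef_pos: [532.3, -343.8, -6.4]
tool_rot: [3.111, -0.0, 0.318]
force: [0.4, -0.0, -1.9]
width: 56.6
gripper_force: 65.3
```

>>> play_rows:
  deltas: [0,0,0.5,0,0,0,0,0,0,0.5,0,0,0,0]

```text
clock: 30.68
eef_pos: [532.4, -344.0, -6.7]
tool_rot: [3.11, -0.001, 0.318]
force: [0.4, -1.6, -0.8]
width: 56.6
gripper_force: 65.4
```

First contact is 2 mm early with a slight -y push, so the flask is touching one flank. I'll ease 1 mm that way and go down.

>>> play_rows:
  deltas: [0,1,0,0,0,0,0,0,1,0.5,0,0,0,0]

```text
clock: 30.92
eef_pos: [532.5, -344.7, -7.4]
tool_rot: [3.111, -0.0, 0.318]
force: [-0.6, -0.4, 4.2]
width: 56.5
gripper_force: 65.8
```

```bash
python3 chk.py
```

```text
30.925 [ 532.45136995 -344.74091777   -7.35337529] [ 3.11093579e+00 -2.38229881e-04  3.17805345e-01] [-0.58165185 -0.42775895  4.1660542 ] [0.02023453 0.30561354 0.07048574]
[ 0.05383654 -1.30778922  0.60683626]
```

>>> play_rows:
  deltas: [0,0.5,0.5,0,0,0,0,0,0.5,0.5,0,0,0,0]

```text
clock: 31.18
eef_pos: [532.4, -344.8, -7.4]
tool_rot: [3.111, 0.0, 0.318]
force: [-2.1, 1.3, 5.3]
width: 56.6
gripper_force: 66.3
```

```bash
python3 chk.py
```

```text
31.175 [ 532.41699053 -344.83137628   -7.42525158] [3.11141943e+00 7.05254112e-05 3.18132195e-01] [-2.11568501  1.26104009  5.2963716 ] [0.21947685 0.43689629 0.07413398]
[ 0.11540139 -1.3804404   0.53333702]
```

Fy has changed sign with a vertical load of about 10 N, so both flanks now carry it. I'll release gently and check the spout.

>>> play_rows:
  deltas: [0,0,-0.4,0,0,0,0,0,0,-0.4,0,0,0,0.66,0,0,-0.4,0,0,0,0.68,0,0,-0.4,0,0,0,0.7,0,0,-0.4,0,0,0,0.72,0,0,-0.4,0,0,0,0.74,0,0,-0.4,0,0,0,0.8]

```text
clock: 32.05
eef_pos: [532.4, -345.0, -7.8]
tool_rot: [3.111, -0.0, 0.318]
force: [-0.3, -0.1, -0.4]
width: 68.4
gripper_force: 0.0
```

```bash
python3 chk.py
python3 - <<'E'
from h import *
g=meas()
for y in (100,110,120,130,140,150):print(y,[int(v) for v in g[y,260:390:4]])
E
```

```text
32.05 [ 532.44852725 -345.03005      -7.80497118] [ 3.11132883e+00 -4.72616717e-05  3.17763805e-01] [-0.25913126 -0.12865076 -0.37729956] [ 0.06633889 -0.00887751  0.05826028]
[ 0.1469656  -1.56753144  0.14767114]
[ 532.4 -345.    -7.8] 68.35235152929354 0.0 [-0.3 -0.1 -0.4]
[np.float64(270.8), np.float64(301.5), np.float64(340.1), np.float64(364.3)]
100 [203, 203, 202, 92, 65, 65, 64, 63, 62, 61, 62, 61, 60, 62, 63, 63, 61, 60, 58, 56, 53, 53, 52, 51, 52, 53, 104, 150, 150, 151, 150, 150, 150]
110 [203, 190, 186, 65, 62, 62, 61, 60, 60, 59, 58, 54, 63, 135, 149, 149, 147, 142, 97, 54, 51, 51, 49, 49, 49, 47, 59, 150, 151, 151, 151, 151, 151]
120 [134, 129, 127, 63, 59, 59, 59, 57, 56, 56, 55, 116, 117, 149, 152, 152, 152, 152, 146, 146, 61, 49, 48, 46, 48, 46, 63, 151, 150, 150, 150, 150, 150]
130 [147, 128, 127, 62, 57, 57, 54, 55, 54, 51, 54, 142, 125, 147, 148, 149, 149, 149, 147, 142, 88, 45, 47, 46, 46, 45, 85, 151, 150, 150, 149, 150, 151]
140 [151, 127, 126, 64, 55, 54, 51, 52, 50, 49, 47, 56, 131, 136, 121, 137, 134, 124, 146, 81, 45, 45, 46, 44, 45, 45, 102, 151, 151, 150, 151, 150, 151]
150 [151, 150, 136, 67, 51, 53, 50, 50, 48, 50, 48, 48, 48, 49, 49, 50, 49, 49, 47, 46, 44, 44, 44, 44, 43, 43, 113, 150, 151, 151, 150, 151, 152]
```

Released: the collar centre is at 317.5 and the spout at 320.8. Allowing for the tool's 1.75° tilt, the spout is upright to within a degree. I'll open fully and retreat upward.

>>> play_rows:
  deltas: [0,0,0,0,0,0,1,0,0,0,0,0,0,1,0,0,0,0,0,0,1,0,0,-15,0,0,0,1,0,0,-40,0,0,0,1,0,0,-80,0,0,0,1,0,0,-120,0.03,0,0,1,0,0,-120,0.03,0,0,1,0,0,-120,0.03,0,0,1]

```text
clock: 33.22
eef_pos: [531.0, -341.5, 112.6]
tool_rot: [3.141, -0.0, 0.318]
force: [-0.4, 0.4, -1.0]
width: 85.5
gripper_force: 0.0
```

Run:
```python
from h import *
s=read_state();print(s['clock'],s['eef_pos'],s['tool_rot'])
im=get_image('wrist');g=im.mean(2);hsv=cv2.cvtColor(im,cv2.COLOR_RGB2HSV)
m=((hsv[...,1]>85)&(hsv[...,0]>10)&(hsv[...,0]<18)).astype(np.uint8)
n,l,st,ce=cv2.connectedComponentsWithStats(m)
print([x.tolist() for x in st[1:] if x[4]>150])
d=(g[:200]<75).astype(np.uint8);n,l,st,ce=cv2.connectedComponentsWithStats(d);print([x.tolist() for x in st[1:] if x[4]>200])
# ascii map: . worktop, W wood, G grey, B dark
for y in range(110,330,6):
    print(y,''.join('W' if m[y,x] else 'B' if g[y,x]<75 else 'G' if hsv[y,x,1]<32 else '.' for x in range(240,400,2)))
for a,z in((-55,50),(55,79),(55,50),(-55,79),(72,77)):
    p=np.array([532.5,-343.8,z])+a*np.array([np.cos(.318),np.sin(.318),0]);print(a,z,np.round(proj('wrist',p)))
for a in(-52,52):
  for b in (-35,35):
    p=np.array([532.5,-343.8,8])+a*np.array([np.cos(.318),np.sin(.318),0])+b*np.array([-np.sin(.318),np.cos(.318),0]);print('slab',a,b,np.round(proj('wrist',p)))
```

```text
33.225 [ 530.97021934 -341.49280887  112.59401933] [ 3.14109952e+00 -2.56129739e-05  3.17663559e-01]
[[0, 0, 88, 295, 24787], [354, 0, 76, 35, 203], [361, 41, 59, 20, 485], [269, 170, 10, 33, 196], [361, 172, 9, 21, 173], [272, 259, 10, 27, 172], [120, 433, 18, 31, 229]]
[[71, 0, 16, 200, 2675], [298, 120, 45, 32, 1056], [270, 171, 94, 22, 533]]
110 ................................................................................
116 ................................................................................
122 ..............................BBBBBBBBBBBBBBBBBBBBBB............................
128 .............................BBBBBBBB....G..BBBBBBBB............................
134 .............................BBBBBBB..GGGGGG..BBBBBB............................
140 .............................BBBBBBBB.GGGGG..BBBBBBB............................
146 .............................BBBBBBBBBBBBBBBBBBBBBBB............................
152 ................................................................................
158 ....................................................................
[... 1880 characters left out ...]
..
296 .....................B..........................................................
302 .......................BBB......................................................
308 ................................................................................
314 ................................................................................
320 ................................................................................
326 ................................................................................
-55 50 [320. 303.]
55 79 [321. 162.]
55 50 [320. 159.]
-55 79 [320. 323.]
72 77 [321. 132.]
slab -52 -35 [358. 279.]
slab -52 35 [280. 279.]
slab 52 -35 [363. 160.]
slab 52 35 [277. 160.]
```

Run:
```python
from h import *
g=get_image('wrist').mean(2);r=g[130:139].mean(0)
e=lambda r,a,b,t:[round(float(i+(t-r[i])/(r[i+1]-r[i])),1) for i in range(a,b) if (r[i]-t)*(r[i+1]-t)<0]
print('collar/spout cols',e(r,285,355,85),'spout rows',e(g[:,316:327].mean(1),115,155,85))
im=get_image('wrist');h=cv2.cvtColor(im,cv2.COLOR_RGB2HSV)
for c in((270,277),(362,369),(274,280),(360,366)):print('wood rows',c,e(h[:,c[0]:c[1],1].mean(1).astype(float),150,310,85))
C=np.array([532.5,-343.8,0]);x=np.array([np.cos(.318),np.sin(.318),0]);y=np.array([-x[1],x[0],0])
for a in(-45,-31,31,45):print('top',a,np.round(proj('wrist',C+a*x+32*y+[0,0,38]),1),np.round(proj('wrist',C+a*x-32*y+[0,0,38]),1))
for a in(66.5,72,77.5):print('spout',a,np.round(proj('wrist',C+a*x+[0,0,77]),1))
print(proj('wrist',C+72*x+[0,0,50]))
```

```text
collar/spout cols [298.0, 312.2, 330.6, 343.8] spout rows [118.5, 124.7, 143.6, 150.1]
wood rows (270, 277) [171.4, 191.1, 268.4, 283.4]
wood rows (362, 369) [171.9, 191.6, 269.5, 283.5]
wood rows (274, 280) [170.6, 191.7, 265.4, 285.3]
wood rows (360, 366) [173.8, 176.7, 178.8, 190.7, 268.4, 285.1]
top -45 [280.4 285.5] [359.9 285.6]
top -31 [279.9 269.2] [360.5 269.4]
top 31 [277.5 191.3] [363.6 191.3]
top 45 [276.9 172.2] [364.3 172.3]
spout 66.5 [321.5 141.9]
spout 72 [321.5 132.3]
spout 77.5 [321.5 122.7]
(np.float64(320.98205428274895), np.float64(133.31963262150913))
```

Saddle tops match the prediction within 1 px. The flask is about 1 mm off centre, and the spout centre (321.4) against the collar centre (320.9) means it is upright. Handing in.

```bash
python3 -c "
from cell import *
print(finish_job())"
```

```text
the job is handed in; nothing more can be done
None
```

The flask was rolled spout-up on the board, carried level and laid in the cradle (by the last wrist-camera check about 1 mm off centre, spout upright within about 1°), and the job was handed in at about 33 s; before rolling, one press on it reached 22 N, above the 5–12 N range.

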